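Fish the foot file out of the bath box

ROBOT

A 7-joint arm with a two-finger parallel gripper is mounted at the origin on the work surface. World frame = base frame: x ahead of the robot, y to its left, z up, the work surface at z = 0. Lengths are in m, angles in rad, forces in N, time in s.
With the tool pointing down it reaches from about 0.4 to 0.85 m from the base axis. Payload 10.4 kg.
Tool frame: the origin (TCP) lies between the finger pads; the fingertips stand 19 mm ahead of it and the grasp point (between the pads) is the TCP; x points along the fingers, y is the direction in which the jaws open and shut, and the axes are right-handed (so a half turn about x gives the same grasp; the last joint's range is limited). The gripper opens to 87 mm and grips with 3 to 60 N. Pads are 19 mm wide; open, the fingers measure 117 mm over their backs; the gripper's body (75 mm by 190 mm) begins 51 mm behind the grasp point.
Start: joints at [-1.171, 0.332, -0.065, 1.46, 0.022, 1.35, -0.088], TCP at [0.256, 0.57, 0.216] pointing down, gripper open.
Joint ranges: [-2.6, 2.6], [-0.5, 2.12], [-1.47, 1.34], [0.16, 2.42], [-1.27, 4.41], [0.06, 2.06], [-2.6, 2.6]. Speed limits (rad/s): [2.22, 2.22, 2.79, 2.79, 3.14, 3.14, 3.14].

INTERFACE

Orientations are given as a unit quaternion [x, y, z, w].
In Python, from bench import r gives the robot as it stands.
- The arm moves only by the tool drive_tool, never from a script. Its argument "motion" is a list of rows, each a list of 4 numbers: the shift along the tool's x, y, z in cm, then the turn about the tool's x in units of 5 degrees (1.0 is 5 degrees). In form: [[tx, ty, tz, twist], ...]. A call has 1 to 20 rows; each row is the pose to reach, as a shift and turn from the pose commanded when the call began, along the tool's axes at that moment; what a row does not reach only later rows make up. A row lasts 1/12 s, in which the tool goes at most 41.7 mm and 7.16 degrees, less where a joint would pass 70% of its speed; a pose out of reach is approached as far as the arm can. A call with a gripper value outside its range is refused whole. "grip" is the closure in counts, from 0 (fully open) to 255 (shut), set as the call begins (left out, the last holds). The fingers move at their own pace and stop on an object; "force" is the grip in N (left out, the last holds). Time passes only in rows, so rows that repeat a pose let the fingers close. It gives the time, the measured TCP pose, the force and the opening at its end, in the units of the state.
- r.read_state(): the state, without advancing time (a new reading comes with each control period).
- r.camera(name): name is "scene" or "top" or "wrist"; returns the picture (420x560x3 uint8, red, green, blue); there is no depth.
- r.calibration(name): a dict with "fx", "fy", "cx", "cy" (pixels), "dist" ([k1, k2, p1, p2, k3] as OpenCV has them; the pictures are not rectified), "xyz" and "orientation" of the camera in the world. Camera axes: x right, y up, looking along -z (the intrinsics and any distortion apply to the point x, -y, -z); pixel columns grow to the right and rows downward; lengths in m; the calibration is good to about 2 mm. A picture is of the moment at which its call begins: read the wrist's pose just before it. calibration takes no time and is no camera call; for the wrist camera it gives the pose at the moment of the call.
- r.close_job(): hands the job in, once; it reports no verdict.
The state is a dict: "time": time; "joint_positions": joint angles; "joint_vel": joint speeds; "joint_torque": joint torques, N m; "ee_pos": TCP position; "eef_rot": TCP orientation; "ft_force": force on the tool from outside, world axes, zero at the start; "torque": the same for the moment, N m; "width": finger opening in m.
Only numpy, scipy, OpenCV 4.12 (cv2) and the standard library are available. Lean on these libraries where they do the work, as an engineer would, in place of code of your own. Each camera call takes 0.05 s, during which the arm holds its last target.

TASK

The foot file is caught under the two end covers of the bamboo bath box. First take the aluminium canister and the frosted pot off the covers and stand them upright side by side in a row along the middle of the raised marble ledge, about 2 cm apart, in the free space beside the turquoise dish; then tilt the foot file out through the opening between the covers and finish while still holding it, level, right side up and still, about 12 cm above the top of the box and touching nothing but the gripper. Leave the dish, the tongue scraper and the nail brush where they are.

Things in the scene. Friction and masses are not known exactly. Their poses are not given: they have to be found in the camera images.
- bathbox: Fixed bamboo box, 306 long (its y), 136 wide (x), 60 mm high; origin: centre of underside, z up. Floor 4 mm thick; inside 290 long, 120 wide, 50 mm high under two fixed 6 mm end covers (tops at z 60 mm). Opening between covers: y -70 to +70 mm, full inner width. The file fits out if slid under one cover until the other end is free, tilted 16-25 degrees, then drawn out along its length.
- file_mid (a point): Centre of the loose dark wooden foot file, 200 mm long (its y axis), 16 mm thick (z axis, up), about 70 g, lying on the floor of the box roughly along the box's y axis, both ends under the covers. The handle half (y from 0 to +100 mm) is 24 mm wide, the rasp half (y from 0 to -100 mm) 44 mm wide with a grey pad on its top.
- file_handle_end (a point): Middle of the handle's end face, 100 mm from the file's centre along its +y; same axes as the file.
- file_rasp_end (a point): Middle of the rasp's end face, 100 mm from the file's centre along its -y; same axes as the file.
- canister_mid (a point): Point on the axis of the closed screw-top aluminium canister, a plain upright cylinder 55 mm across and 64 mm high, 32 mm above its underside; about 120 g; z axis up. It stands on one of the box's covers.
- pot_mid (a point): Point on the axis of the closed frosted pale green glass pot with a glass lid, 56 mm across and 60 mm high, 30 mm above its underside; about 180 g; z axis up. It stands on the other cover.
- ledge: Raised narrow marble ledge along the tub, fixed: 360 mm long (its y axis), 100 mm deep (x axis), top 20 mm above its origin, which is the centre of its underside. The row runs along the line x = 0 of the ledge. The dish stands near its +y end; from y = +80 mm to y = -180 mm it is free. A fixed chrome mixer, 200 mm high, stands clear of it, to the robot's right.
- dish: Loose turquoise ceramic bowl, 76 mm across, 28 mm high, on the +y end of the ledge; origin at the centre of its underside. Stays.
- scraper: Loose U-shaped stainless tongue scraper, about 110 by 46 mm and 6 mm high, lying on the surround to the robot's right; origin at its middle on the surface. Stays.
- nailbrush: Loose wooden nail brush, 85 by 36 by 28 mm, on the surround to the robot's left; origin under its centre. Stays.
Not all that is in view belongs to the job. Leave any red or yellow look-alike of the part that bears canister_mid alone.

How it is judged:
By the outcome, as a careful person would: the job done as asked, in the order asked, and still so for the second after the job is handed in, while the arm keeps its last pose, push and grip.
It also fails if it takes over 58 s, if anything falls off the work surface, if the arm or the gripper's body presses on something with over 40 N, if the wrist force passes 120 N, or if a joint passes its speed limit or range.

## Working session

There is one attempt and no reset: what is moved stays moved. The work goes in short steps, Python scripts to look and compute and a tool call to move; the robot and the scene stay as the last step left them, time stands still between calls to the robot, and variables do not carry over. Pictures are saved under pics/ and viewed, and the job is handed in when it is done.

Besides the shell and the picture viewer there is one more tool, called after "Emit:" by a JSON object that holds its "api" and its "payload". drive_tool: Moves the arm, as the interface text tells. Its arguments: {"type":"object","properties":{"motion":{"type":"array","items":{"type":"array","items":{"type":"number"}}},"grip":{"type":"number"},"force":{"type":"number"}},"required":["motion"]}

```bash
ls; mkdir -p pics; cat > h.py <<'E'
import numpy as np,cv2
from scipy.spatial.transform import Rotation as R
from bench import r
def save(name,fn):
    im=r.camera(name); cv2.imwrite('pics/'+fn,im[:,:,::-1]); return im
def cal(name):
    c=r.calibration(name)
    K=np.array([[c['fx'],0,c['cx']],[0,c['fy'],c['cy']],[0,0,1.]])
    return K,np.array(c['dist'],float),np.array(c['xyz']),R.from_quat(c['orientation']).as_matrix()
def ray(C,uv):
    K,d,o,M=C
    p=cv2.undistortPoints(np.array([[uv]],float),K,d)[0,0]
    return o,M@np.array([p[0],-p[1],-1.])
def onz(C,uv,z):
    o,v=ray(C,uv); return o+v*(z-o[2])/v[2]
def proj(C,P):
    K,d,o,M=C
    q=(np.atleast_2d(P)-o)@M; q=q*[1,-1,-1]
    return cv2.projectPoints(q,np.zeros(3),np.zeros(3),K,d)[0][:,0]
E
python3 - <<'E'
from h import *
s=r.read_state(); print(s)
for n in('scene','top','wrist'):
    save(n,n+'0.png'); c=r.calibration(n); print(n,c)
E
```

```text
pics
{'time': 0.0, 'joint_positions': array([-1.17060644,  0.33289497, -0.06469875,  1.46088969,  0.02160485,
        1.34989037, -0.08850797]), 'joint_vel': array([ 6.86304533e-04, -5.33551138e-04,  1.20027047e-03,  8.68939358e-05,
       -1.06167756e-03,  7.22377883e-04,  1.40218162e-03]), 'joint_torque': array([ 4.52023269e-04, -6.23264980e+01,  2.48635415e-02, -3.89903247e+01,
       -6.14344259e-02,  3.99527256e-02,  1.43615534e-04]), 'ee_pos': array([0.25629562, 0.56962578, 0.21506416]), 'eef_rot': array([ 0.14788008,  0.69144638, -0.14884762,  0.69128704]), 'ft_force': array([0.44019003, 0.18442229, 0.26798175]), 'torque': array([-0.00787024,  0.01349441, -0.04711012]), 'width': 0.08706798790857874}
scene {'fx': 438.5599457605747, 'fy': 438.5599457605747, 'cx': 281.3954237737652, 'cy': 209.68336570343124, 'dist': array([-0.06785137,  0.        ,  0.        ,  0.        ,  0.        ]), 'xyz': array([ 1.20445176, -0.38432688,  0.85072379]), 'orientation': array([0.33677608, 0.19860595, 0.47153006, 0.79044099])}
top {'fx': 448.70680019663956, 'fy': 448.70680019663956, 'cx': 282.9360793918493, 'cy': 210.38146953320359, 'dist': array([-0.11710964,  0.        ,  0.        ,  0.        ,  0.        ]), 'xyz': array([0.28926511, 0.0060469 , 1.19026524]), 'orientation': array([ 0.06397896, -0.06127389, -0.69770105,  0.7108906 ])}
wrist {'fx': 367.24625185606686, 'fy': 367.24625185606686, 'cx': 277.87881254019214, 'cy': 208.13569616232297, 'dist': array([-0.09053714,  0.        ,  0.        ,  0.        ,  0.        ]), 'xyz': array([0.19599179, 0.5965978 , 0.38412609]), 'orientation': array([-0.10141697, -0.06551175,  0.53927511,  0.83342976])}
```

View pics/scene0.png

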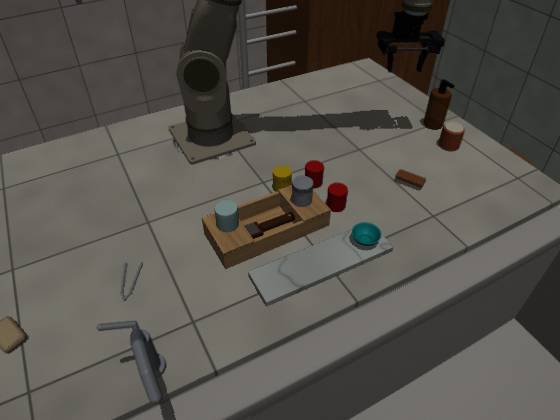

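View pics/top0.png

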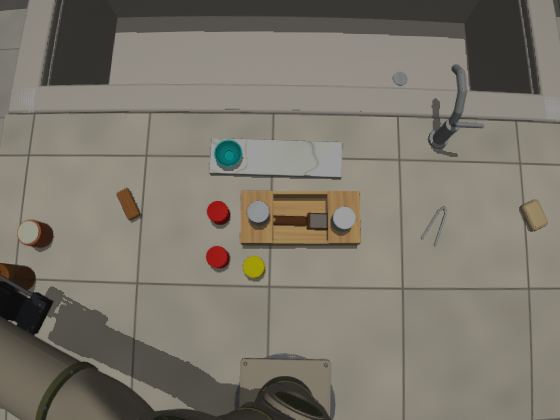

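View pics/wrist0.png

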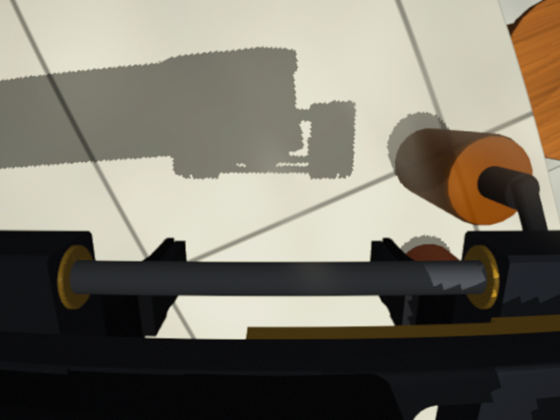

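Canister candidates in the top view: silver (259,212) on the +y cover, red (218,212), red (217,257) and yellow (254,267). The silver one on the cover fits the description. The pale pot is at (344,218). I'll check this in a close crop.

```bash
python3 - <<'E'
from h import *
a=cv2.imread('pics/top0.png'); c=cv2.resize(a[130:280,200:370],None,fx=4.7,fy=4,interpolation=cv2.INTER_CUBIC)
c=cv2.resize(a[130:280,200:370],None,fx=4,fy=4,interpolation=cv2.INTER_CUBIC);cv2.imwrite('pics/topc.png',c)
b=cv2.imread('pics/scene0.png'); c=cv2.resize(b[150:310,190:400],None,fx=3.6,fy=3.6,interpolation=cv2.INTER_CUBIC);cv2.imwrite('pics/scenec.png',c)
E
```

```text
(no output)
```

View pics/topc.png

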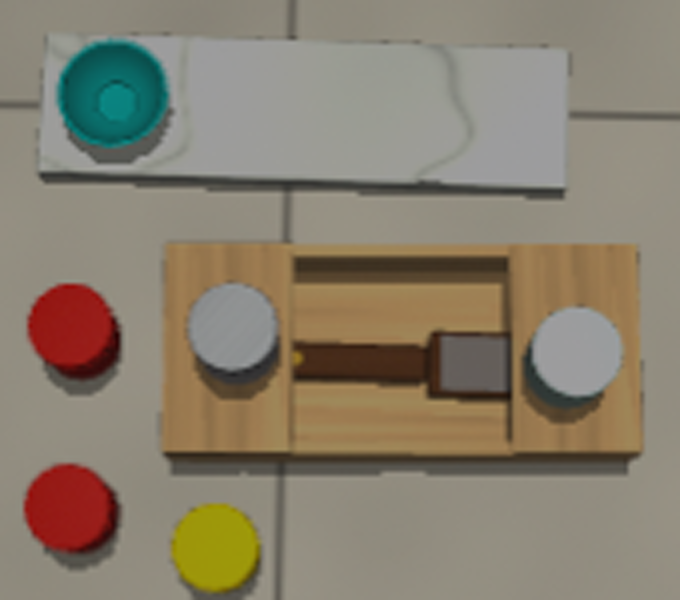

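View pics/scenec.png

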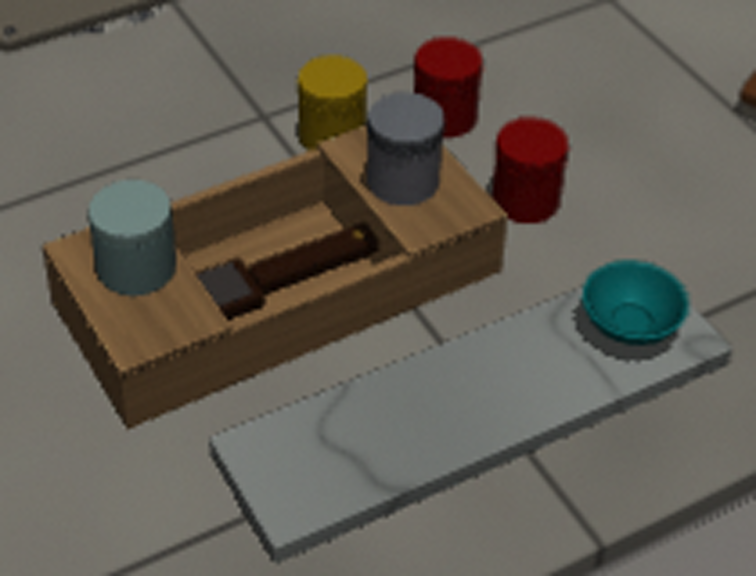

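The crop confirms it: the silver canister is on the +y cover and the pale pot on the −y cover. The file's handle points to +y, with its end just under that cover. Next I'll measure positions.

```bash
cat > m.py <<'E'
from h import *
T=cal('top');S=cal('scene')
def t(x,y): return ((x+.5)/4-.5+200,(y+.5)/4-.5+130)
def s(x,y): return ((x+.5)/3.6-.5+190,(y+.5)/3.6-.5+150)
E
python3 - <<'E'
from m import *
st=r.read_state();print(R.from_quat(st['eef_rot']).as_matrix().round(3))
# box top corners z=.06
tc=[(166,242),(637,243),(640,454),(163,454)]
P=[onz(T,t(*c),.06)[:2] for c in tc];print('box top',np.round(P,4),np.mean(P,0))
sc=[(504,214),(128,366),(45,245)]
print('box scene',np.round([onz(S,s(*c),.06)[:2] for c in sc],4))
tl=[(47,34),(568,48),(566,188),(40,174)]
P=[onz(T,t(*c),.02)[:2] for c in tl];print('ledge',np.round(P,4),np.mean(P,0))
sl=[(728,350),(275,552),(211,443)]
print('ledge scene',np.round([onz(S,s(*c),.02)[:2] for c in sl],4))
print('can',onz(T,t(233,327),.124),onz(S,s(405,118),.124))
print('pot',onz(T,t(576,353),.12),onz(S,s(130,209),.12))
print('dish',onz(T,t(113,93),.028), onz(S,s(635,301),.028))
print('file step',onz(T,t(430,334),.02),onz(T,t(428,398),.02),'handle',onz(T,t(300,344),.02),onz(T,t(300,380),.02))
E
```

```text
[[-0.     0.41   0.912]
 [-0.001  0.912 -0.41 ]
 [-1.    -0.001  0.   ]]
box top [[ 0.543   0.1213]
 [ 0.5481 -0.1832]
 [ 0.4111 -0.1837]
 [ 0.4056  0.1184]] [ 0.47694442 -0.03177787]
box scene [[ 0.5426  0.1205]
 [ 0.547  -0.1761]
 [ 0.4153 -0.1835]]
ledge [[ 0.6969  0.2129]
 [ 0.6931 -0.1445]
 [ 0.5942 -0.1424]
 [ 0.5976  0.2125]] [0.64545533 0.03464093]
ledge scene [[ 0.6993  0.2097]
 [ 0.6972 -0.1452]
 [ 0.6012 -0.1436]]
can [0.47678967 0.07241576 0.124     ] [0.48026331 0.07133404 0.124     ]
pot [ 0.46536199 -0.13523975  0.12      ] [ 0.47013694 -0.13607083  0.12      ]
dish [0.65276798 0.16437187 0.028     ] [0.63553977 0.17460679 0.028     ]
file step [ 0.49279411 -0.05162454  0.02      ] [ 0.45004736 -0.05072302  0.02      ] handle [0.48449334 0.03424877 0.02      ] [0.46045308 0.03371752 0.02      ]
```

```bash
cat >> h.py <<'E'
def go(x,y,z,yaw=None):
    "print tool-frame move (cm, 5deg) to world TCP x,y,z with tool-y heading yaw deg from world x"
    s=r.read_state(); M=R.from_quat(s['eef_rot']).as_matrix()
    d=M.T@(np.array([x,y,z])-s['ee_pos'])*100
    cur=np.degrees(np.arctan2(M[1,1],M[0,1]))
    tw=0 if yaw is None else -((yaw-cur+180)%360-180)/5
    print('t',s['time'],'ee',s['ee_pos'].round(4),'yaw',cur.round(2),'width',round(s['width'],4),'F',s['ft_force'].round(1),'MOVE',d.round(2),round(tw,2))
E
python3 - <<'E'
from h import *
go(.4785,.072,.24,0)
E
```

```text
t 0.15 ee [0.2563 0.5697 0.2153] yaw 65.78 width 0.087 F [0.3 0.2 0.1] MOVE [ -2.43 -36.27  40.68] 13.16
```

Emit:
{"api": "drive_tool", "payload": {"motion": [[-2.4, -36.3, 40.7, 13.16], [-2.4, -36.3, 40.7, 13.16], [-2.4, -36.3, 40.7, 13.16], [-2.4, -36.3, 40.7, 13.16], [-2.4, -36.3, 40.7, 13.16], [-2.4, -36.3, 40.7, 13.16], [-2.4, -36.3, 40.7, 13.16], [-2.4, -36.3, 40.7, 13.16], [-2.4, -36.3, 40.7, 13.16], [-2.4, -36.3, 40.7, 13.16], [-2.4, -36.3, 40.7, 13.16], [-2.4, -36.3, 40.7, 13.16], [-2.4, -36.3, 40.7, 13.16], [-2.4, -36.3, 40.7, 13.16], [-2.4, -36.3, 40.7, 13.16], [-2.4, -36.3, 40.7, 13.16], [-2.4, -36.3, 40.7, 13.16], [-2.4, -36.3, 40.7, 13.16]], "grip": 0}}

```text
time: 1.65
ee_pos: [0.4781, 0.0735, 0.2396]
eef_rot: [0.499, 0.501, -0.5, 0.5]
ft_force: [0.1, 0.1, 0.7]
width: 0.0871
```

```bash
python3 - <<'E'
from h import *
go(.4785,.072,.24,0)
save('wrist','w1.png'); C=cal('wrist');print(C)
E
```

```text
t 1.65 ee [0.4781 0.0735 0.2396] yaw 0.13 width 0.0871 F [0.1 0.1 0.7] MOVE [-0.04  0.03  0.15] 0.03
(array([[367.24625186,   0.        , 277.87881254],
       [  0.        , 367.24625186, 208.13569616],
       [  0.        ,   0.        ,   1.        ]]), array([-0.09053714,  0.        ,  0.        ,  0.        ,  0.        ]), array([0.47721401, 0.13847611, 0.40857631]), array([[ 9.99996529e-01, -2.63139100e-03, -1.32276073e-04],
       [ 2.58668459e-03,  9.70986775e-01,  2.39119199e-01],
       [-5.00777789e-04, -2.39118711e-01,  9.70990212e-01]]))
```

View pics/w1.png

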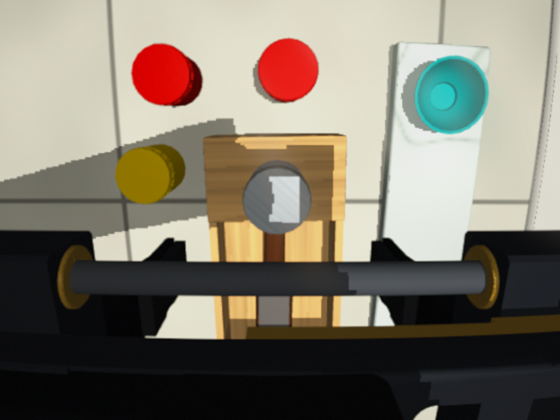

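The wrist view shows the silver canister's top at about (277,197), box corners at (205,137) and (345,135), and the dish rim centre at (452,94).

```bash
python3 - <<'E'
from h import *
C=cal('wrist')
a=cv2.imread('pics/w1.png');cv2.imwrite('pics/w1c.png',cv2.resize(a[30:240,190:500],None,fx=2.5,fy=2.5,interpolation=cv2.INTER_CUBIC))
print('can',onz(C,(277,197),.124),onz(C,(243,200),.124),onz(C,(311,200),.124))
print('box',[onz(C,p,.06).round(4) for p in((205,137),(345,135))])
print('dish',onz(C,(452,94),.028))
print('ledge',[onz(C,p,.02).round(4) for p in((397,42),(489,47))])
E
```

```text
can [0.47653309 0.07747872 0.124     ] [0.44952676 0.07497668 0.124     ] [0.50354345 0.0751219  0.124     ]
box [array([0.4086, 0.1213, 0.06  ]), array([0.54  , 0.1234, 0.06  ])]
dish [0.65465019 0.16519375 0.028     ]
ledge [array([0.5968, 0.2155, 0.02  ]), array([0.6948, 0.2147, 0.02  ])]
```

View pics/w1c.png

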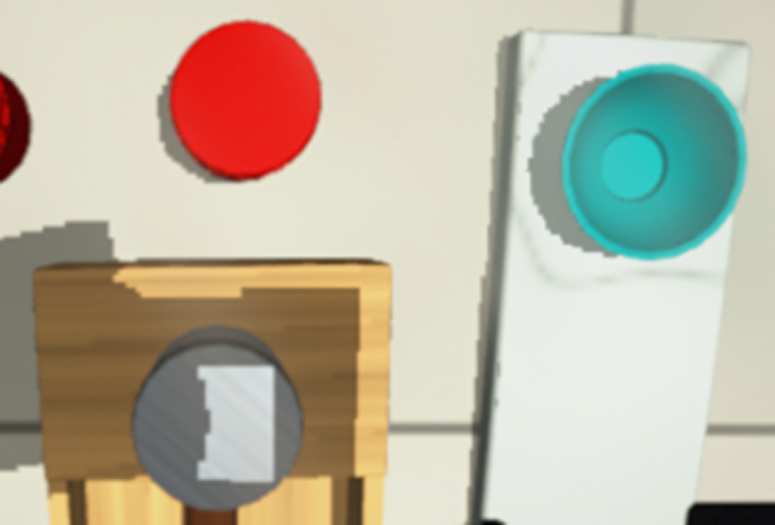

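Emit:
{"api": "drive_tool", "payload": {"motion": [[3, -0.1, 0, 0], [6, -0.1, 0, 0], [9, -0.1, 0, 0], [11.5, -0.1, 0, 0], [13.5, -0.1, 0, 0], [14.5, -0.1, 0, 0], [14.5, -0.1, 0, 0]]}}

```text
time: 2.28
ee_pos: [0.4762, 0.0723, 0.093]
eef_rot: [-0.499, -0.501, 0.501, -0.5]
ft_force: [-0.8, -0.0, 0.4]
width: 0.0872
```

Emit:
{"api": "drive_tool", "payload": {"motion": [[0, 0, 0, 0], [0, 0, 0, 0], [0, 0, 0, 0], [0, 0, 0, 0], [0, 0, 0, 0], [0, 0, 0, 0], [0, 0, 0, 0], [0, 0, 0, 0]], "grip": 255, "force": 15}}

```text
time: 2.95
ee_pos: [0.4779, 0.0721, 0.0952]
eef_rot: [0.5, 0.5, -0.5, 0.5]
ft_force: [-1.2, -0.4, 4.3]
width: 0.0546
```

```bash
python3 - <<'E'
from h import *
go(.6465,.075,.2,0)
save('wrist','w2.png')
E
```

```text
t 2.95 ee [0.4779 0.0721 0.0952] yaw -0.02 width 0.0546 F [-1.2 -0.4  4.3] MOVE [-10.47  16.87  -0.3 ] -0.0
```

View pics/w2.png

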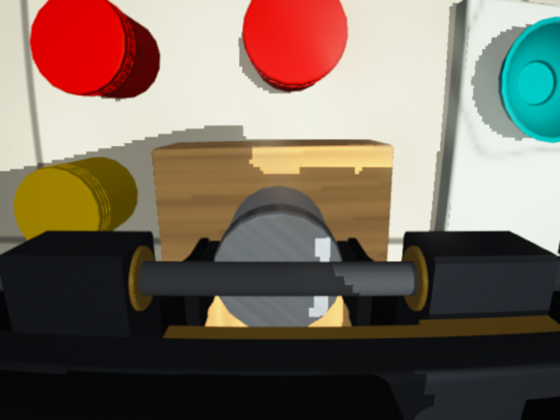

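Emit:
{"api": "drive_tool", "payload": {"motion": [[-2, 0, 0, 0], [-4, 0, 0, 0], [-6, 1, 0, 0], [-8, 3, 0, 0], [-8, 6, 0, 0], [-8, 9, -0.1, 0], [-8, 12, -0.1, 0], [-8, 14.5, -0.1, 0], [-8, 16, -0.1, 0], [-8, 16.9, -0.1, 0], [-8, 16.9, -0.1, 0], [-8, 16.9, -0.1, 0]]}}

```text
time: 4.0
ee_pos: [0.6463, 0.0726, 0.174]
eef_rot: [-0.5, -0.5, 0.501, -0.5]
ft_force: [1.0, -0.0, -2.1]
width: 0.0543
```

```bash
python3 - <<'E'
from h import *
go(.6465,.073,.056,0)
save('scene','s3.png');save('wrist','w3.png')
E
```

```text
t 4.0 ee [0.6463 0.0726 0.174 ] yaw -0.04 width 0.0543 F [ 1.  -0.  -2.1] MOVE [11.8   0.03 -0.04] -0.01
```

View pics/w3.png

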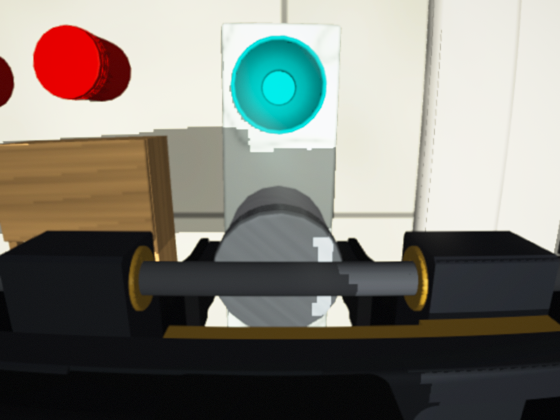

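View pics/s3.png

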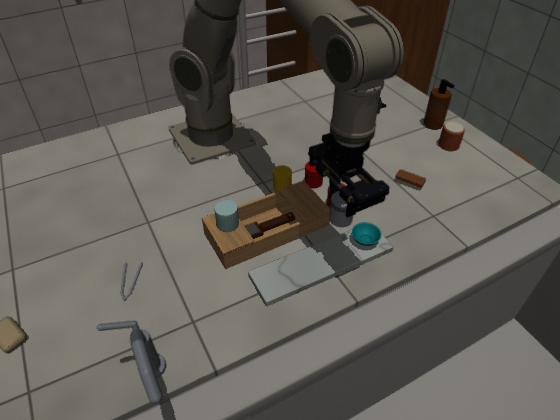

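```bash
python3 - <<'E'
from h import *
C=cal('wrist')
for p in((222.5,25),(340,26),(223,150),(335,150),(230,320),(325,320)): print(p,onz(C,p,.02).round(4))
print(onz(C,(279,84),.028))
E
```

```text
(222.5, 25) [0.5991 0.2144 0.02  ]
(340, 26) [0.6963 0.2136 0.02  ]
(223, 150) [0.5968 0.1109 0.02  ]
(335, 150) [0.695  0.1109 0.02  ]
(230, 320) [ 0.5974 -0.0559  0.02  ]
(325, 320) [ 0.6916 -0.0558  0.02  ]
[0.64582741 0.16578463 0.028     ]
```

Emit:
{"api": "drive_tool", "payload": {"motion": [[3, 0, 0, 0], [6, 0, 0, 0], [8.5, 0, 0, 0], [10, 0, 0, 0], [11, 0, 0, 0], [11.5, 0, 0, 0], [11.8, 0, 0, 0], [11.9, 0, 0, 0], [12.0, 0, 0, 0], [12.0, 0, 0, 0]]}}

```text
time: 4.93
ee_pos: [0.6471, 0.073, 0.0557]
eef_rot: [0.501, 0.5, -0.5, 0.5]
ft_force: [-0.9, -0.2, -1.0]
width: 0.0549
```

```bash
python3 - <<'E'
from h import *
go(.6465,.073,.054,0)
E
```

```text
t 4.9333 ee [0.6471 0.073  0.0557] yaw -0.02 width 0.0549 F [-0.9 -0.2 -1. ] MOVE [ 0.17 -0.06 -0.  ] -0.0
```

Emit:
{"api": "drive_tool", "payload": {"motion": [[0.1, 0, 0, 0], [0.15, 0, 0, 0], [0.15, 0, 0, 0]]}}

```text
time: 5.18
ee_pos: [0.6473, 0.073, 0.0553]
eef_rot: [0.501, 0.5, -0.5, 0.5]
ft_force: [-3.7, -0.3, 10.6]
width: 0.0545
```

Contact reached. I'll release and go up.

Emit:
{"api": "drive_tool", "payload": {"motion": [[-0.1, 0, 0, 0], [-0.1, 0, 0, 0], [-0.1, 0, 0, 0], [-0.1, 0, 0, 0], [-0.1, 0, 0, 0], [-0.1, 0, 0, 0]], "grip": 0}}

```text
time: 5.68
ee_pos: [0.6466, 0.0729, 0.0542]
eef_rot: [-0.5, -0.5, 0.5, -0.5]
ft_force: [-0.6, 0.0, -0.5]
width: 0.0844
```

Emit:
{"api": "drive_tool", "payload": {"motion": [[-2, 0, 0, 0], [-5, 0, 0, 0], [-8, 0, 0, 0], [-11, 0, 0, 0], [-14, 0, 0, 0], [-16, 0, 0, 0], [-16, 0, 0, 0], [-16, 0, 0, 0]]}}

```text
time: 6.35
ee_pos: [0.6472, 0.0729, 0.2154]
eef_rot: [0.501, 0.5, -0.499, 0.5]
ft_force: [0.4, -0.8, 0.1]
width: 0.087
```

```bash
python3 - <<'E'
from h import *
go(.468,-.135,.215,0)
save('wrist','w4.png')
C=cal('wrist')
a=cv2.imread('pics/w4.png')
E
```

```text
t 6.35 ee [0.6472 0.0729 0.2154] yaw -0.02 width 0.087 F [ 0.4 -0.8  0.1] MOVE [-1.000e-02 -1.792e+01  2.080e+01] -0.0
```

View pics/w4.png

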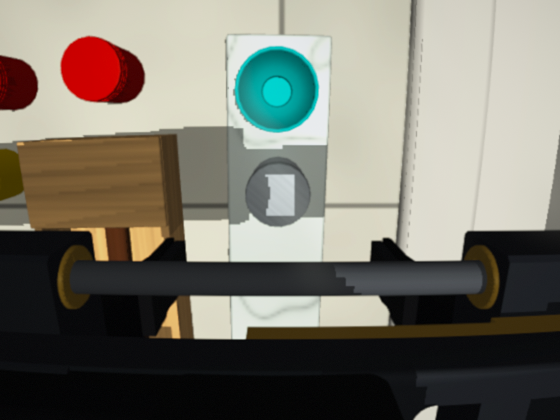

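The canister stands on the ledge's midline, with its top at about (278,194). Next is the pot.

```bash
python3 - <<'E'
from h import *
C=cal('wrist')
print(onz(C,(278,194),.084).round(4))
E
```

```text
[0.6456 0.0766 0.084 ]
```

Emit:
{"api": "drive_tool", "payload": {"motion": [[0, -3, 3, 0], [0, -6, 6, 0], [0, -9, 9, 0], [0, -12, 12, 0], [0, -15, 15, 0], [0, -17.9, 18, 0], [0, -17.9, 20.8, 0], [0, -17.9, 20.8, 0], [0, -17.9, 20.8, 0]]}}

```text
time: 7.15
ee_pos: [0.4666, -0.1362, 0.2135]
eef_rot: [-0.501, -0.5, 0.501, -0.499]
ft_force: [0.2, 0.1, 0.1]
width: 0.0868
```

```bash
python3 - <<'E'
from h import *
go(.468,-.135,.092,0)
save('wrist','w5.png')
E
```

```text
t 7.15 ee [ 0.4666 -0.1362  0.2135] yaw -0.2 width 0.0868 F [0.2 0.1 0.1] MOVE [12.15  0.15 -0.11] -0.04
```

View pics/w5.png

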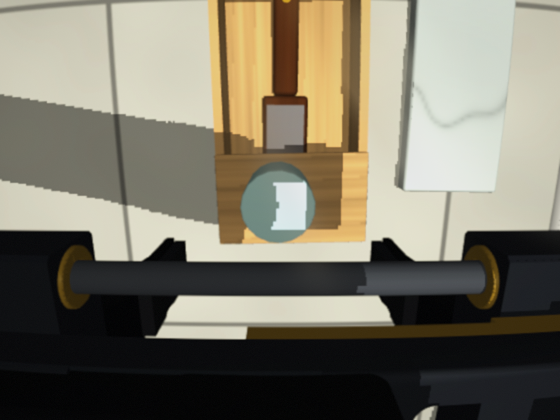

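Here the pot's top is at (278,206), the box's −y corners at (218,243) and (366,242), the cover edge at row 153, and the file's step at (285,96).

```bash
python3 - <<'E'
from h import *
C=cal('wrist')
print('pot',onz(C,(278.5,206),.12).round(4))
print('box',[onz(C,p,.06).round(4) for p in((218,243),(366,242),(216,153),(368,153))])
print('step',[onz(C,p,.02).round(4) for p in((263.5,97),(307.5,97),(274,90),(298,90),(275,20),(297.5,20))])
E
```

```text
pot [ 0.4666 -0.1325  0.12  ]
box [array([ 0.4104, -0.1823,  0.06  ]), array([ 0.548 , -0.1814,  0.06  ]), array([ 0.4118, -0.0992,  0.06  ]), array([ 0.5451, -0.0991,  0.06  ])]
step [array([ 0.4523, -0.0497,  0.02  ]), array([ 0.4942, -0.0496,  0.02  ]), array([ 0.4623, -0.0432,  0.02  ]), array([ 0.4851, -0.0432,  0.02  ]), array([0.4634, 0.02  , 0.02  ]), array([0.4841, 0.0201, 0.02  ])]
```

Emit:
{"api": "drive_tool", "payload": {"motion": [[3, 0, -0.2, 0], [6, 0, -0.2, 0], [8.5, 0, -0.2, 0], [10.5, 0, -0.2, 0], [11.7, 0, -0.2, 0], [12, 0, -0.2, 0], [12, 0, -0.2, 0]]}}

```text
time: 7.78
ee_pos: [0.4671, -0.1319, 0.0931]
eef_rot: [0.499, 0.501, -0.501, 0.5]
ft_force: [-0.1, -0.0, 0.8]
width: 0.0871
```

Emit:
{"api": "drive_tool", "payload": {"motion": [[0, 0, 0, 0], [0, 0, 0, 0], [0, 0, 0, 0], [0, 0, 0, 0], [0, 0, 0, 0], [0, 0, 0, 0], [0, 0, 0, 0], [0, 0, 0, 0]], "grip": 255, "force": 20}}

```text
time: 8.45
ee_pos: [0.4677, -0.133, 0.0946]
eef_rot: [0.5, 0.5, -0.5, 0.5]
ft_force: [-1.5, -0.0, 4.5]
width: 0.0553
```

```bash
python3 - <<'E'
from h import *
go(.6455,0,.17,0)
save('wrist','w6.png')
E
```

```text
t 8.45 ee [ 0.4677 -0.133   0.0946] yaw -0.03 width 0.0553 F [-1.5 -0.   4.5] MOVE [ -7.53  17.78 -13.31] -0.01
```

View pics/w6.png

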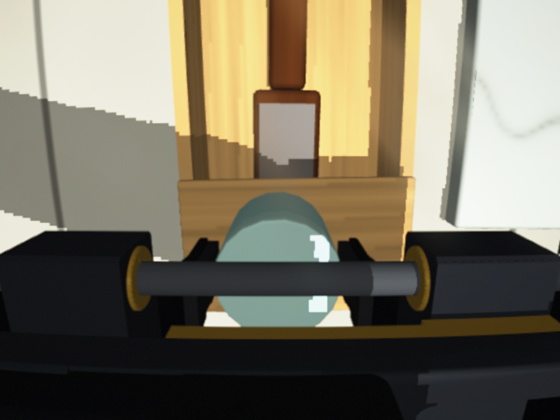

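Emit:
{"api": "drive_tool", "payload": {"motion": [[-2, 0, 0, 0], [-4, 0, 0, 0], [-6, 1.5, -1, 0], [-7.5, 4, -3, 0], [-7.5, 7, -5, 0], [-7.5, 10, -7, 0], [-7.5, 13, -9, 0], [-7.5, 15.5, -11, 0], [-7.5, 17, -12.5, 0], [-7.5, 17.8, -13.3, 0], [-7.5, 17.8, -13.3, 0], [-7.5, 17.8, -13.3, 0]]}}

```text
time: 9.5
ee_pos: [0.645, -0.001, 0.1688]
eef_rot: [-0.5, -0.5, 0.501, -0.5]
ft_force: [-0.1, -0.2, -1.1]
width: 0.0556
```

```bash
python3 - <<'E'
from h import *
go(.6455,0,.0555,0)
save('wrist','w7.png')
E
```

```text
t 9.5 ee [ 0.645  -0.001   0.1688] yaw -0.04 width 0.0556 F [-0.1 -0.2 -1.1] MOVE [11.33  0.06 -0.11] -0.01
```

View pics/w7.png

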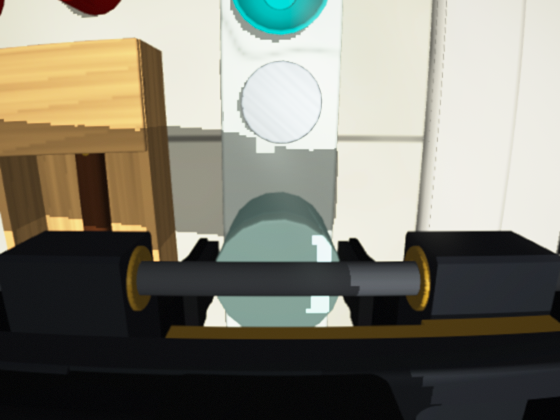

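```bash
python3 - <<'E'
from h import *
C=cal('wrist')
print(onz(C,(281.5,102.5),.084).round(4))
for y in(50,150,225):
  print([onz(C,p,.02).round(4) for p in((222,y),(338,y))])
E
```

```text
[0.6463 0.0736 0.084 ]
[array([0.598 , 0.1187, 0.02  ]), array([0.6932, 0.1186, 0.02  ])]
[array([0.5956, 0.0366, 0.02  ]), array([0.6956, 0.0365, 0.02  ])]
[array([ 0.5931, -0.0308,  0.02  ]), array([ 0.698 , -0.0309,  0.02  ])]
```

Emit:
{"api": "drive_tool", "payload": {"motion": [[3, 0.1, 0, 0], [6, 0.1, 0, 0], [8.5, 0.1, 0, 0], [10, 0.1, 0, 0], [10.8, 0.1, 0, 0], [11.2, 0.1, 0, 0], [11.3, 0.1, 0, 0], [11.4, 0.1, 0, 0], [11.5, 0.1, 0, 0]]}}

```text
time: 10.3
ee_pos: [0.6473, -0.0003, 0.0557]
eef_rot: [0.501, 0.499, -0.5, 0.5]
ft_force: [-0.6, 0.6, -1.2]
width: 0.0553
```

Emit:
{"api": "drive_tool", "payload": {"motion": [[0.1, 0, 0.05, 0], [0.15, 0, 0.05, 0], [0.2, 0, 0.05, 0]]}}

```text
time: 10.55
ee_pos: [0.6474, -0.0004, 0.0546]
eef_rot: [0.501, 0.5, -0.499, 0.5]
ft_force: [-6.9, 0.8, 17.3]
width: 0.0555
```

Emit:
{"api": "drive_tool", "payload": {"motion": [[-0.15, 0, 0, 0], [-0.15, 0, 0, 0], [-0.15, 0, 0, 0], [-0.15, 0, 0, 0], [-0.15, 0, 0, 0], [-0.15, 0, 0, 0]], "grip": 0}}

```text
time: 11.05
ee_pos: [0.6466, -0.0006, 0.0537]
eef_rot: [-0.5, -0.5, 0.5, -0.5]
ft_force: [-0.5, 0.4, 0.0]
width: 0.0841
```

Emit:
{"api": "drive_tool", "payload": {"motion": [[-2, 0, 0, 0], [-5, 0, 0, 0], [-8, 0, 0, 0], [-11, 0, 0, 0], [-13, -2, 0, 0], [-14, -5, 0, 0], [-14, -9, 0, 0], [-14, -13, 0, 0], [-14, -16, 0, 0], [-14, -17.4, 0, 0], [-14, -17.4, 0, 0], [-14, -17.4, 0, 0]]}}

```text
time: 12.05
ee_pos: [0.4727, -0.0003, 0.1943]
eef_rot: [0.501, 0.5, -0.499, 0.5]
ft_force: [0.9, -0.3, 0.5]
width: 0.0871
```

```bash
python3 - <<'E'
from h import *
go(.473,0.01,.10,0)
save('wrist','w8.png');save('top','t8.png');save('scene','s8.png')
E
```

```text
t 12.05 ee [ 4.727e-01 -3.000e-04  1.943e-01] yaw 0.0 width 0.0871 F [ 0.9 -0.3  0.5] MOVE [ 9.43  0.02 -1.01] 0.0
```

View pics/w8.png

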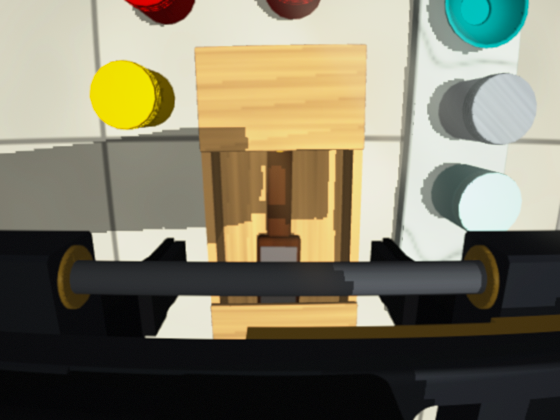

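View pics/s8.png

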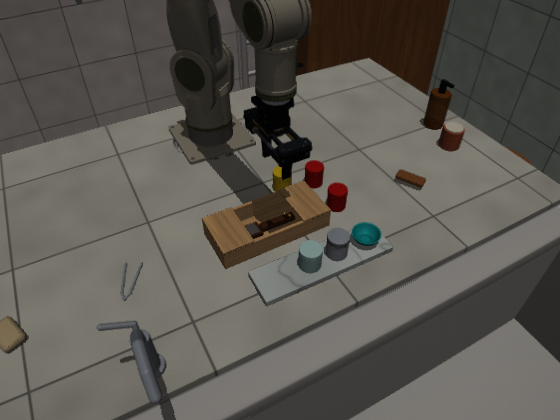

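Both are standing side by side. In w8 the file's step is at (279,237), the handle at (279,155–235), and the cover edges at rows 151 and 304.

```bash
python3 - <<'E'
from h import *
C=cal('wrist')
a=cv2.imread('pics/w8.png');cv2.imwrite('pics/w8c.png',cv2.resize(a[130:310,195:370],None,fx=3.3,fy=3.3,interpolation=cv2.INTER_CUBIC))
print('step',[onz(C,p,.02).round(4) for p in((258,236),(300,236))])
print('handle',[onz(C,p,.02).round(4) for p in((266,160),(291.5,160),(267.5,225),(291,225))])
print('cover edges',[onz(C,p,.06).round(4) for p in((201,151),(364,150),(211,304),(357,304))])
print('jars',onz(C,(503,108),.084).round(4),onz(C,(483,202),.08).round(4))
E
```

```text
step [array([ 0.4531, -0.0481,  0.02  ]), array([ 0.4943, -0.0481,  0.02  ])]
handle [array([0.4615, 0.0263, 0.02  ]), array([0.4853, 0.0263, 0.02  ]), array([ 0.4625, -0.0368,  0.02  ]), array([ 0.4853, -0.0368,  0.02  ])]
cover edges [array([0.4093, 0.0383, 0.06  ]), array([0.5434, 0.0392, 0.06  ]), array([ 0.4113, -0.1006,  0.06  ]), array([ 0.5452, -0.1007,  0.06  ])]
jars [0.6447 0.0747 0.084 ] [ 0.6395 -0.      0.08  ]
```

View pics/w8c.png

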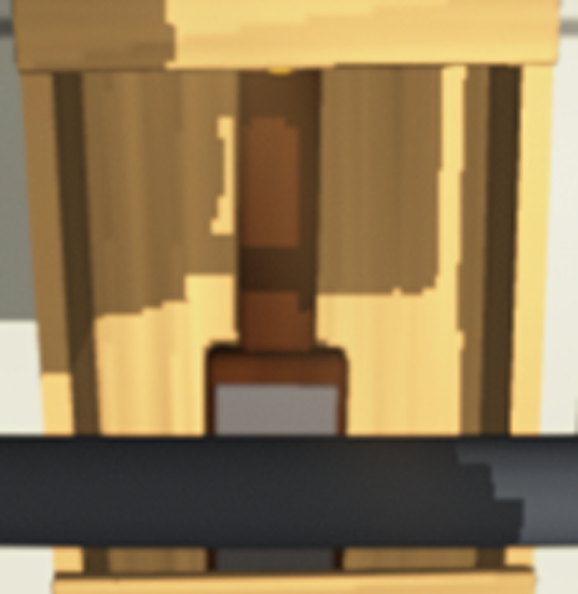

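Emit:
{"api": "drive_tool", "payload": {"motion": [[2, 0.1, -0.5, 0], [4, 0.1, -0.5, 0], [6, 0.1, -0.5, 0], [8, 0.1, -0.5, 0], [9.5, 0.1, -0.5, 0], [9.5, 0.1, -0.5, 0], [9.5, 0.1, -0.5, 0]], "grip": 110, "force": 10}}

```text
time: 12.78
ee_pos: [0.4737, 0.004, 0.0984]
eef_rot: [-0.499, -0.5, 0.501, -0.5]
ft_force: [-0.2, 0.5, 0.7]
width: 0.0521
```

```bash
python3 - <<'E'
from h import *
go(.4735,0.005,.027,0)
save('wrist','w9.png')
E
```

```text
t 12.7833 ee [0.4737 0.004  0.0984] yaw -0.05 width 0.0521 F [-0.2  0.5  0.7] MOVE [ 7.14 -0.01 -0.11] -0.01
```

View pics/w9.png

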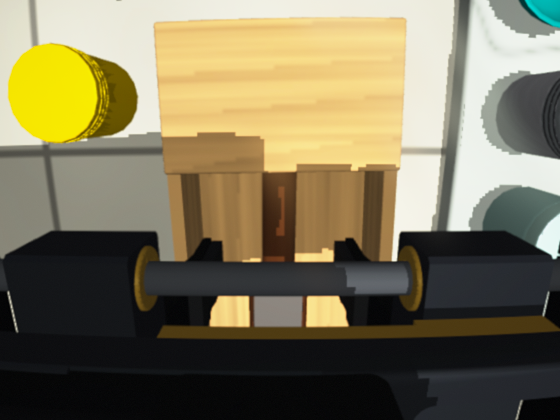

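Emit:
{"api": "drive_tool", "payload": {"motion": [[1.5, 0, -0.1, 0], [3, 0, -0.1, 0], [4.5, 0, -0.1, 0], [5.7, 0, -0.1, 0], [6.5, 0, -0.1, 0], [7.0, 0, -0.1, 0], [7.1, 0, -0.1, 0], [7.1, 0, -0.1, 0]]}}

```text
time: 13.5
ee_pos: [0.4741, 0.0055, 0.0283]
eef_rot: [0.5, 0.5, -0.5, 0.5]
ft_force: [-0.0, -0.3, -0.4]
width: 0.0499
```

Emit:
{"api": "drive_tool", "payload": {"motion": [[0.1, 0, 0, 0], [0.1, 0, 0, 0], [0.1, 0, 0, 0], [0.1, 0, 0, 0], [0.1, 0, 0, 0], [0.1, 0, 0, 0], [0.1, 0, 0, 0]], "grip": 255, "force": 15}}

```text
time: 14.08
ee_pos: [0.4737, 0.0055, 0.0269]
eef_rot: [0.5, 0.5, -0.5, 0.5]
ft_force: [0.6, -0.1, 0.3]
width: 0.011
```

```bash
python3 - <<'E'
from h import *
go(.4735,0.005,.027,0)
save('wrist','w10.png');save('top','t10.png')
a=cv2.imread('pics/t10.png'); cv2.imwrite('pics/t10c.png',cv2.resize(a[130:280,200:370],None,fx=4,fy=4,interpolation=cv2.INTER_CUBIC))
E
```

```text
t 14.0833 ee [0.4737 0.0055 0.0269] yaw -0.02 width 0.011 F [ 0.6 -0.1  0.3] MOVE [-0.01 -0.02  0.05] -0.0
```

View pics/w10.png

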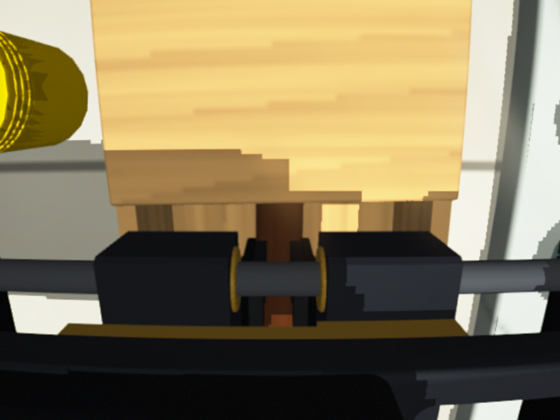

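View pics/t10c.png

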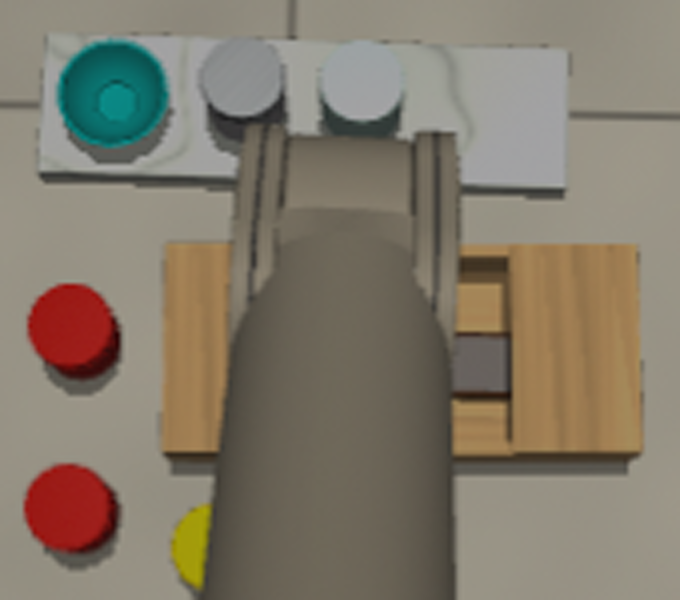

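Emit:
{"api": "drive_tool", "payload": {"motion": [[0, 0, 0, 0], [0, 0, 0, 0], [0, 0, 0, 0]]}}

```text
time: 14.43
ee_pos: [0.4736, 0.0055, 0.0268]
eef_rot: [0.5, 0.5, -0.5, 0.5]
ft_force: [-0.0, 0.3, 0.1]
width: 0.0006
```

```bash
python3 - <<'E'
from h import *
save('wrist','w11.png');save('scene','s11.png')
a=cv2.imread('pics/s11.png'); cv2.imwrite('pics/s11c.png',cv2.resize(a[150:300,190:350],None,fx=4.5,fy=4,interpolation=cv2.INTER_CUBIC))
E
```

```text
(no output)
```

View pics/w11.png

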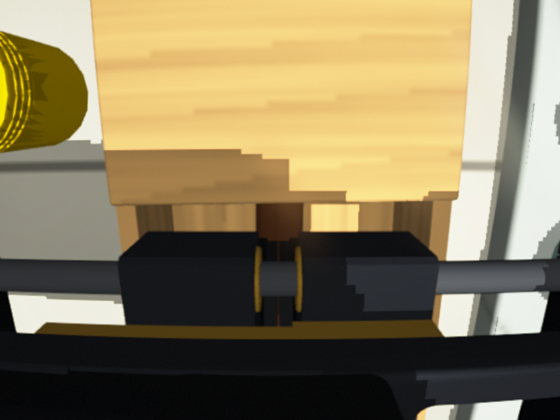

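View pics/s11c.png

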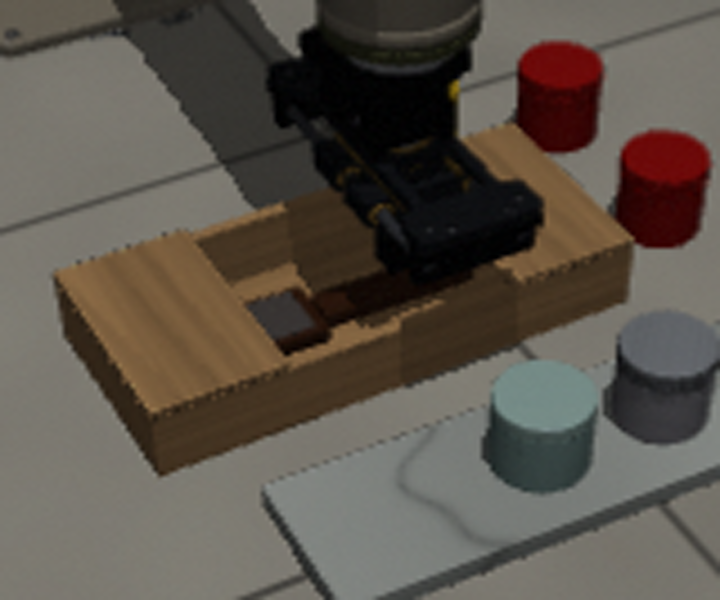

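Emit:
{"api": "drive_tool", "payload": {"motion": [[0.1, 0, 0, 0], [0.2, 0, 0, 0], [0.2, 0, 0, 0]], "force": 5}}

```text
time: 14.78
ee_pos: [0.4735, 0.0055, 0.0246]
eef_rot: [-0.5, -0.5, 0.5, -0.5]
ft_force: [0.4, 0.4, 0.1]
width: 0.0005
```

Emit:
{"api": "drive_tool", "payload": {"motion": [[0.1, 0, 0, 0], [0.2, 0, 0, 0], [0.2, 0, 0, 0]]}}

```text
time: 15.03
ee_pos: [0.4735, 0.0055, 0.0226]
eef_rot: [-0.5, -0.5, 0.5, -0.5]
ft_force: [-1.1, -0.4, 0.4]
width: 0.0006
```

Emit:
{"api": "drive_tool", "payload": {"motion": [[0.1, 0, 0, 0], [0.2, 0, 0, 0], [0.2, 0, 0, 0]]}}

```text
time: 15.28
ee_pos: [0.4735, 0.0055, 0.0207]
eef_rot: [-0.5, -0.5, 0.5, -0.5]
ft_force: [0.3, -0.2, -0.7]
width: 0.0002
```

Emit:
{"api": "drive_tool", "payload": {"motion": [[0.1, 0, 0, 0], [0.2, 0, 0, 0], [0.2, 0, 0, 0]]}}

```text
time: 15.53
ee_pos: [0.4735, 0.0055, 0.0186]
eef_rot: [-0.5, -0.5, 0.5, -0.5]
ft_force: [-0.4, 0.3, -0.9]
width: 0.0006
```

```bash
python3 - <<'E'
from h import *
S=cal('scene')
b=cv2.imread('pics/s8.png')
s=4
c=cv2.resize(b[90:230,220:360],None,fx=s,fy=s,interpolation=cv2.INTER_CUBIC)
for P,col in(((.4727,-.0003,.1943),(0,0,255)),((.4727,-.0003,.1753),(0,255,0)),((.4727,-.0003,.2453),(255,0,0)),((.4727+.0435,-.0003,.1753),(0,255,255)),((.4727-.0435,-.0003,.1753),(255,255,0))):
    p=proj(S,[P])[0]; cv2.circle(c,tuple(int(v) for v in((p[0]-220+.5)*s,(p[1]-90+.5)*s)),3,col,-1)
cv2.imwrite('pics/s8c.png',c)
E
```

```text
(no output)
```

View pics/s8c.png

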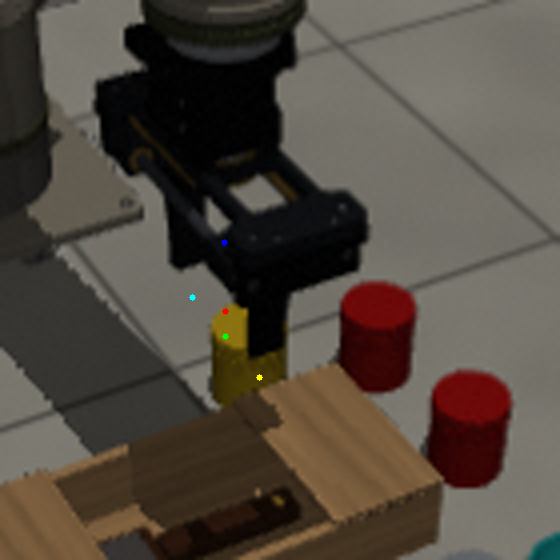

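```bash
python3 - <<'E'
from h import *
C=cal('wrist'); st=r.read_state(); o=st['ee_pos'];M=R.from_quat(st['eef_rot']).as_matrix()
for ax in(-.03,0,.019):
  for hy in(.0435,-.0435): print(ax,hy,proj(C,[o+M@np.array([ax,hy,0]), o+M@np.array([ax,hy,.0095]),o+M@np.array([ax,hy,-.0095])]).round(0).tolist())
E
```

```text
-0.03 0.0435 [[385.0, 281.0], [383.0, 301.0], [387.0, 259.0]]
-0.03 -0.0435 [[175.0, 281.0], [177.0, 301.0], [173.0, 259.0]]
0 0.0435 [[368.0, 255.0], [367.0, 273.0], [369.0, 236.0]]
0 -0.0435 [[191.0, 255.0], [193.0, 272.0], [190.0, 236.0]]
0.019 0.0435 [[360.0, 242.0], [359.0, 258.0], [361.0, 225.0]]
0.019 -0.0435 [[199.0, 242.0], [200.0, 258.0], [198.0, 225.0]]
```

```bash
python3 - <<'E'
from h import *
a=cv2.imread('pics/w8.png');cv2.imwrite('pics/w8d.png',cv2.resize(a[200:360,40:240],None,fx=4,fy=3.7,interpolation=cv2.INTER_CUBIC))
a=cv2.imread('pics/w1.png')
E
```

```text
(no output)
```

View pics/w8d.png

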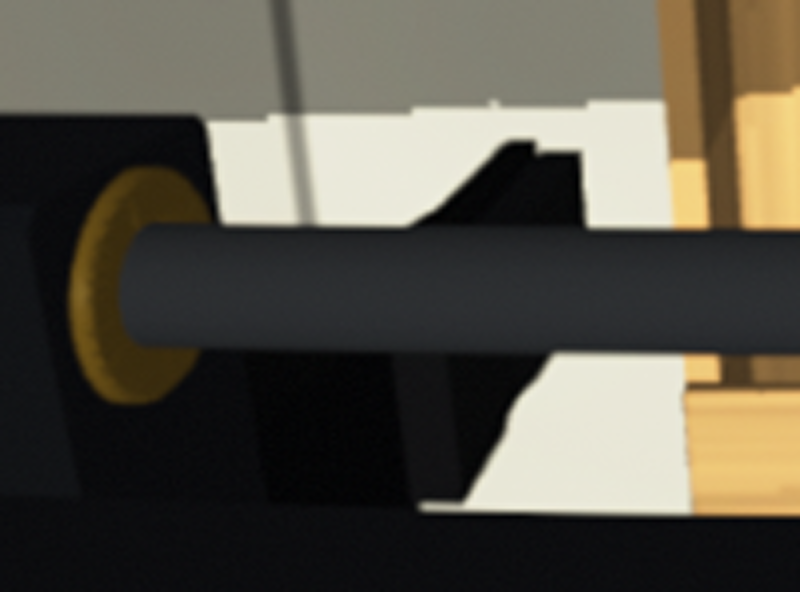

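The fingertips look about 20 mm shorter than the description says. I'll keep probing gently down to the handle's top to find their real height.

Emit:
{"api": "drive_tool", "payload": {"motion": [[0.1, 0, 0, 0], [0.15, 0, 0, 0], [0.15, 0, 0, 0]]}}

```text
time: 15.78
ee_pos: [0.4735, 0.0054, 0.0172]
eef_rot: [-0.5, -0.5, 0.5, -0.5]
ft_force: [0.4, -1.2, 0.9]
width: 0.0005
```

Emit:
{"api": "drive_tool", "payload": {"motion": [[0.1, 0, 0, 0], [0.15, 0, 0, 0], [0.15, 0, 0, 0]]}}

```text
time: 16.03
ee_pos: [0.4735, 0.0055, 0.0157]
eef_rot: [-0.5, -0.5, 0.5, -0.5]
ft_force: [-0.7, 0.9, -0.2]
width: 0.0009
```

Emit:
{"api": "drive_tool", "payload": {"motion": [[0.1, 0, 0, 0], [0.15, 0, 0, 0], [0.15, 0, 0, 0]]}}

```text
time: 16.28
ee_pos: [0.4736, 0.0055, 0.0142]
eef_rot: [-0.5, -0.5, 0.5, -0.5]
ft_force: [-0.4, 0.2, 0.1]
width: 0.0005
```

Emit:
{"api": "drive_tool", "payload": {"motion": [[0.1, 0, 0, 0], [0.15, 0, 0, 0], [0.15, 0, 0, 0]]}}

```text
time: 16.53
ee_pos: [0.4737, 0.0055, 0.0137]
eef_rot: [0.5, 0.5, -0.5, 0.5]
ft_force: [-5.5, -0.4, 17.2]
width: 0.0008
```

```bash
python3 - <<'E'
from h import *
go(0,0,0)
save('wrist','w12.png');save('scene','s12.png')
a=cv2.imread('pics/s12.png'); cv2.imwrite('pics/s12c.png',cv2.resize(a[170:260,220:320],None,fx=6,fy=6,interpolation=cv2.INTER_CUBIC))
E
```

```text
t 16.5333 ee [0.4737 0.0055 0.0137] yaw -0.04 width 0.0008 F [-5.5 -0.4 17.2] MOVE [  1.38 -47.37   0.58] 0
```

View pics/s12c.png

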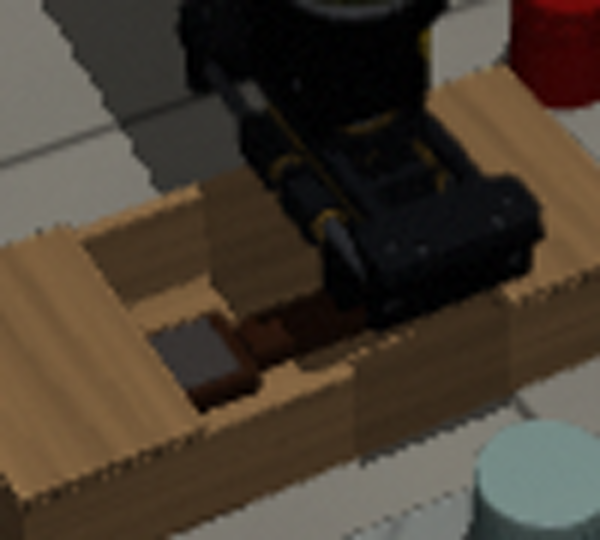

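View pics/w12.png

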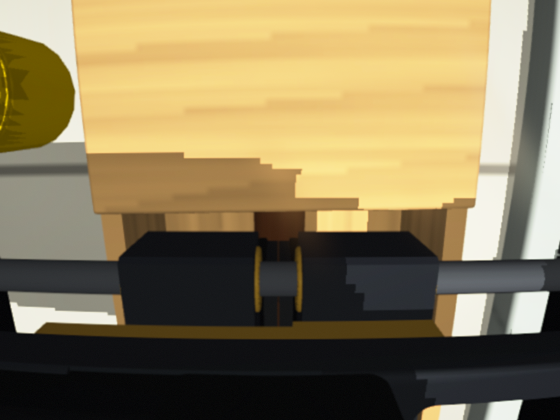

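Contact came at TCP z≈0.014 with the handle top at 0.020, so the tips sit about 6 mm behind the reported TCP. I'll back off, open, and go deeper.

Emit:
{"api": "drive_tool", "payload": {"motion": [[-1, 0, 0, 0], [-2, 0, 0, 0], [-2, 0, 0, 0], [-2, 0, 0, 0], [-2, 0, 0, 0], [-2, 0, 0, 0]], "grip": 110, "force": 10}}

```text
time: 17.13
ee_pos: [0.4734, 0.0055, 0.0325]
eef_rot: [-0.5, -0.5, 0.5, -0.5]
ft_force: [-0.4, 0.2, -0.0]
width: 0.0328
```

```bash
python3 - <<'E'
from h import *
go(.4735,0.005,.002,0)
E
```

```text
t 17.1333 ee [0.4734 0.0055 0.0325] yaw -0.01 width 0.0328 F [-0.4  0.2 -0. ] MOVE [3.05 0.02 0.05] -0.0
```

Emit:
{"api": "drive_tool", "payload": {"motion": [[0, 0, 0, 0], [0, 0, 0, 0], [0, 0, 0, 0], [0.5, 0, 0, 0], [1, 0, 0, 0], [1.5, 0, 0, 0], [2, 0, 0, 0], [2.3, 0, 0, 0], [2.5, 0, 0, 0], [2.5, 0, 0, 0]]}}

```text
time: 17.97
ee_pos: [0.4733, 0.0054, 0.0073]
eef_rot: [-0.5, -0.5, 0.5, -0.5]
ft_force: [-0.5, -0.4, -0.4]
width: 0.0492
```

Emit:
{"api": "drive_tool", "payload": {"motion": [[0.1, 0, 0, 0], [0.2, 0, 0, 0], [0.3, 0, 0, 0], [0.4, 0, 0, 0], [0.4, 0, 0, 0]]}}

```text
time: 18.38
ee_pos: [0.4736, 0.0055, 0.0037]
eef_rot: [0.5, 0.5, -0.5, 0.5]
ft_force: [-0.3, -0.6, 0.4]
width: 0.0497
```

Emit:
{"api": "drive_tool", "payload": {"motion": [[0.1, 0, 0, 0], [0.15, 0, 0, 0], [0.15, 0, 0, 0], [0.15, 0, 0, 0]]}}

```text
time: 18.72
ee_pos: [0.4736, 0.0055, 0.0023]
eef_rot: [0.5, 0.5, -0.5, 0.5]
ft_force: [-0.1, 0.2, 0.8]
width: 0.0499
```

Emit:
{"api": "drive_tool", "payload": {"motion": [[0, 0, 0, 0], [0, 0, 0, 0], [0, 0, 0, 0], [0, 0, 0, 0], [0, 0, 0, 0], [0, 0, 0, 0], [0, 0, 0, 0]], "grip": 255, "force": 15}}

```text
time: 19.3
ee_pos: [0.4737, 0.0055, 0.0023]
eef_rot: [0.5, 0.5, -0.5, 0.5]
ft_force: [-0.3, 0.9, 0.0]
width: 0.0236
```

Emit:
{"api": "drive_tool", "payload": {"motion": [[0, 0, 0.3, 0], [0, 0, 0.7, 0], [0, 0, 1.1, 0], [0, 0, 1.5, 0], [0, 0, 1.8, 0], [0, 0, 2.0, 0], [0, 0, 2.0, 0]]}}

```text
time: 19.88
ee_pos: [0.4736, -0.0153, 0.0023]
eef_rot: [-0.5, -0.5, 0.5, -0.5]
ft_force: [-1.3, -0.2, 0.7]
width: 0.0238
```

```bash
python3 - <<'E'
from h import *
go(.4735,-.0145,.002,0)
save('wrist','w13.png');save('scene','s13.png')
a=cv2.imread('pics/s13.png'); cv2.imwrite('pics/s13c.png',cv2.resize(a[160:280,190:350],None,fx=5,fy=5,interpolation=cv2.INTER_CUBIC))
E
```

```text
t 19.8833 ee [ 0.4736 -0.0153  0.0023] yaw -0.07 width 0.0238 F [-1.3 -0.2  0.7] MOVE [ 0.03 -0.01 -0.08] -0.01
```

View pics/w13.png

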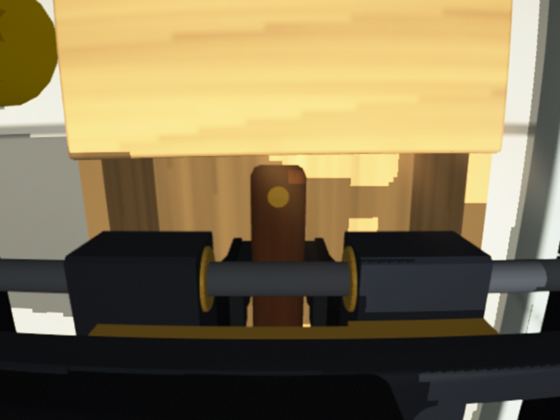

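View pics/s13c.png

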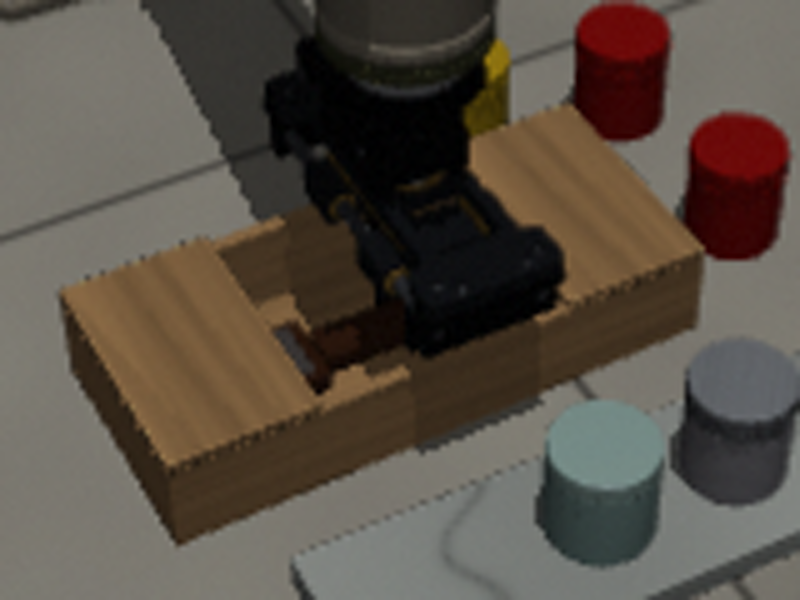

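Emit:
{"api": "drive_tool", "payload": {"motion": [[0, 0, 0, 0], [0, 0, 0, 0], [-0.5, 0, 0.05, 0], [-1.0, 0, 0.1, 0], [-1.5, 0, 0.2, 0], [-2.0, 0, 0.3, 0], [-2.5, 0, 0.4, 0], [-2.5, 0, 0.4, 0]], "force": 3}}

```text
time: 20.65
ee_pos: [0.4743, -0.0187, 0.0285]
eef_rot: [0.501, 0.5, -0.5, 0.5]
ft_force: [-0.1, -0.7, -0.5]
width: 0.0241
```

```bash
python3 - <<'E'
from h import *
go(.4735,-.0145,.002,0)
save('wrist','w14.png');save('scene','s14.png')
a=cv2.imread('pics/s14.png'); cv2.imwrite('pics/s14c.png',cv2.resize(a[160:280,190:350],None,fx=5,fy=5,interpolation=cv2.INTER_CUBIC))
E
```

```text
t 20.65 ee [ 0.4743 -0.0187  0.0285] yaw -0.04 width 0.0241 F [-0.1 -0.7 -0.5] MOVE [ 2.65 -0.09 -0.42] -0.01
```

View pics/w14.png

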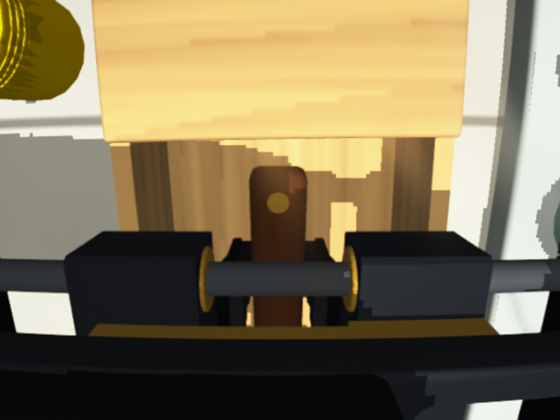

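View pics/s14c.png

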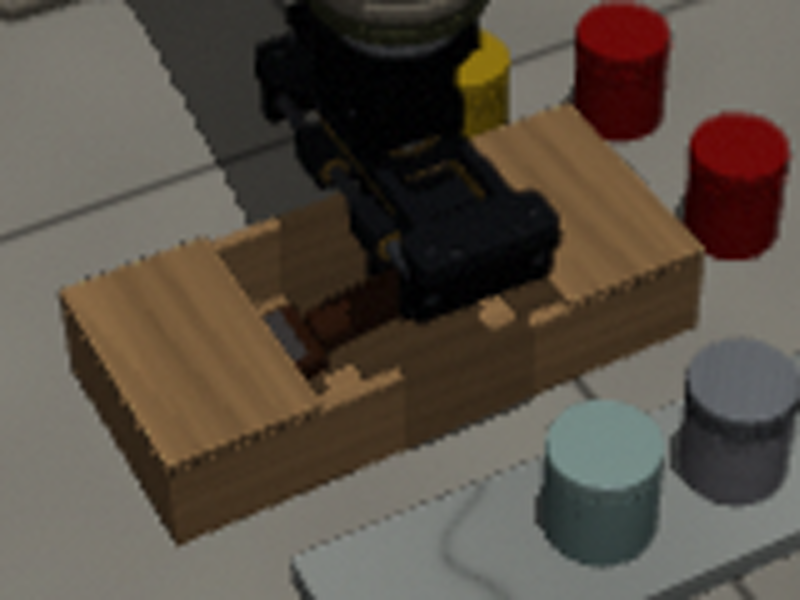

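It's pivoting: the dot is at (278,203), shifted relative to the fingers. I'll continue raising.

Emit:
{"api": "drive_tool", "payload": {"motion": [[-0.5, 0, 0.15, 0], [-1.0, 0, 0.3, 0], [-1.5, 0, 0.45, 0], [-2.0, 0, 0.6, 0], [-2.6, 0, 0.8, 0], [-2.6, 0, 0.8, 0], [-2.6, 0, 0.8, 0]]}}

```text
time: 21.33
ee_pos: [0.474, -0.0266, 0.0538]
eef_rot: [0.501, 0.5, -0.5, 0.5]
ft_force: [1.8, -0.4, -0.5]
width: 0.0238
```

```bash
python3 - <<'E'
from h import *
go(.4735,-.0145,.002,0)
save('wrist','w15.png');save('scene','s15.png')
a=cv2.imread('pics/s15.png'); cv2.imwrite('pics/s15c.png',cv2.resize(a[160:280,190:350],None,fx=5,fy=5,interpolation=cv2.INTER_CUBIC))
E
```

```text
t 21.3333 ee [ 0.474  -0.0266  0.0538] yaw -0.03 width 0.0238 F [ 1.8 -0.4 -0.5] MOVE [ 5.18 -0.05 -1.21] -0.01
```

View pics/w15.png

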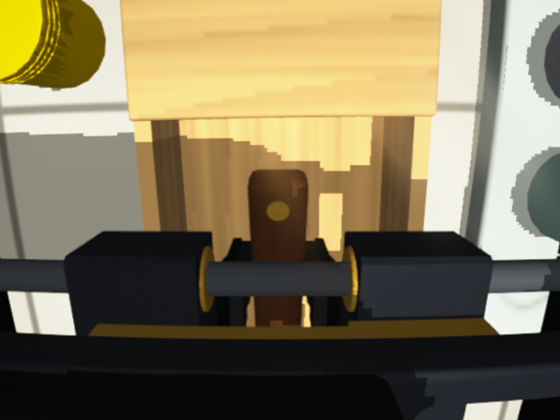

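View pics/s15c.png

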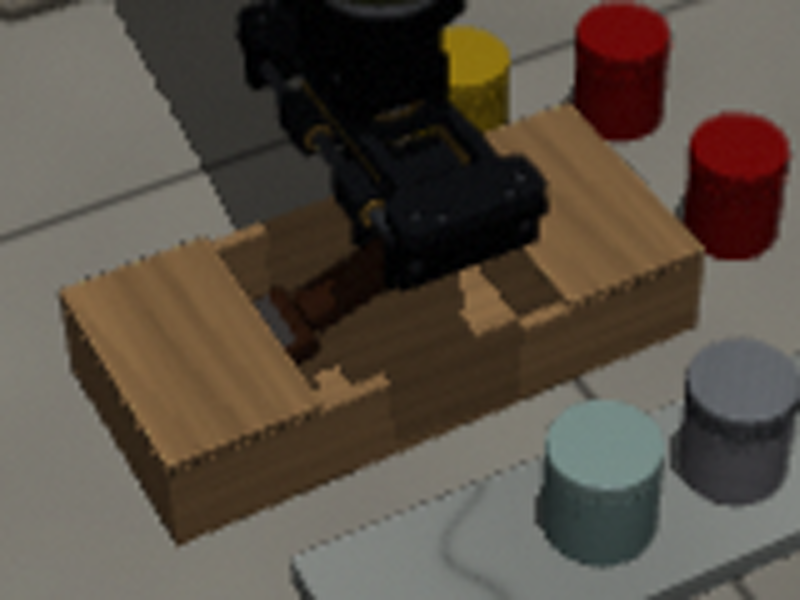

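```bash
cat > ang.py <<'E'
from h import *
def dotrow(th,s=.031):
    C=cal('wrist'); e=r.read_state()['ee_pos']; t=np.radians(th)
    return proj(C,[[e[0],e[1]+s*np.cos(t)-.006*np.sin(t),e[2]+.012+s*np.sin(t)+.006*np.cos(t)]])[0]
E
python3 - <<'E'
from ang import *
for s in(.028,.031,.034): print(s,[(th,dotrow(th,s).round(1).tolist()) for th in(0,9,16,18,20,22,25)])
E
```

```text
0.028 [(0, [280.2, 208.2]), (9, [280.2, 213.7]), (16, [280.2, 219.2]), (18, [280.3, 220.9]), (20, [280.3, 222.7]), (22, [280.3, 224.6]), (25, [280.3, 227.6])]
0.031 [(0, [280.2, 201.3]), (9, [280.2, 207.0]), (16, [280.3, 212.8]), (18, [280.3, 214.6]), (20, [280.3, 216.6]), (22, [280.3, 218.7]), (25, [280.3, 221.9])]
0.034 [(0, [280.2, 194.3]), (9, [280.2, 200.2]), (16, [280.3, 206.3]), (18, [280.3, 208.3]), (20, [280.3, 210.3]), (22, [280.3, 212.5]), (25, [280.4, 216.0])]
```

Tilt is about 18°. I'll tighten the grip and draw the file out along its length (8.0 cm in y, 2.7 cm up).

Emit:
{"api": "drive_tool", "payload": {"motion": [[0, 0, 0, 0], [0, 0, 0, 0], [0, 0, 0, 0], [-0.34, 0, -1, 0], [-0.68, 0, -2, 0], [-1.01, 0, -3, 0], [-1.35, 0, -4, 0], [-1.35, 0, -4, 0], [-1.35, 0, -4, 0]], "force": 25}}

```text
time: 22.18
ee_pos: [0.4735, 0.0136, 0.0667]
eef_rot: [0.5, 0.5, -0.5, 0.5]
ft_force: [0.3, -0.9, -0.0]
width: 0.0236
```

```bash
python3 - <<'E'
from ang import *
go(.4735,-.0145,.002,0)
for s in(.033,): print(s,[(th,dotrow(th,s).round(1).tolist()) for th in(0,9,16,18,20,22,25)])
save('wrist','w16.png');save('scene','s16.png')
a=cv2.imread('pics/s16.png'); cv2.imwrite('pics/s16c.png',cv2.resize(a[160:280,190:350],None,fx=5,fy=5,interpolation=cv2.INTER_CUBIC))
E
```

```text
t 22.1833 ee [0.4735 0.0136 0.0667] yaw 0.04 width 0.0236 F [ 0.3 -0.9 -0. ] MOVE [ 6.47 -0.01  2.81] 0.01
0.033 [(0, [280.2, 196.6]), (9, [280.2, 202.4]), (16, [280.3, 208.4]), (18, [280.3, 210.4]), (20, [280.3, 212.4]), (22, [280.3, 214.6]), (25, [280.3, 218.0])]
```

View pics/w16.png

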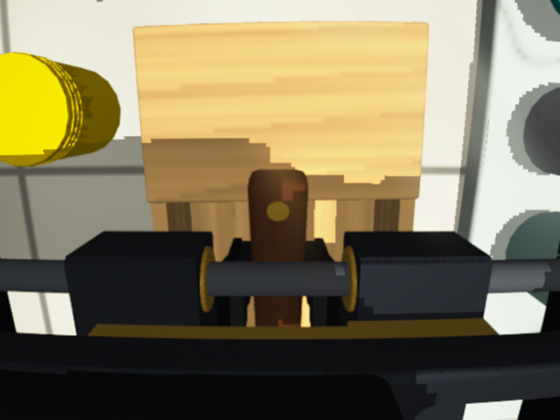

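View pics/s16c.png

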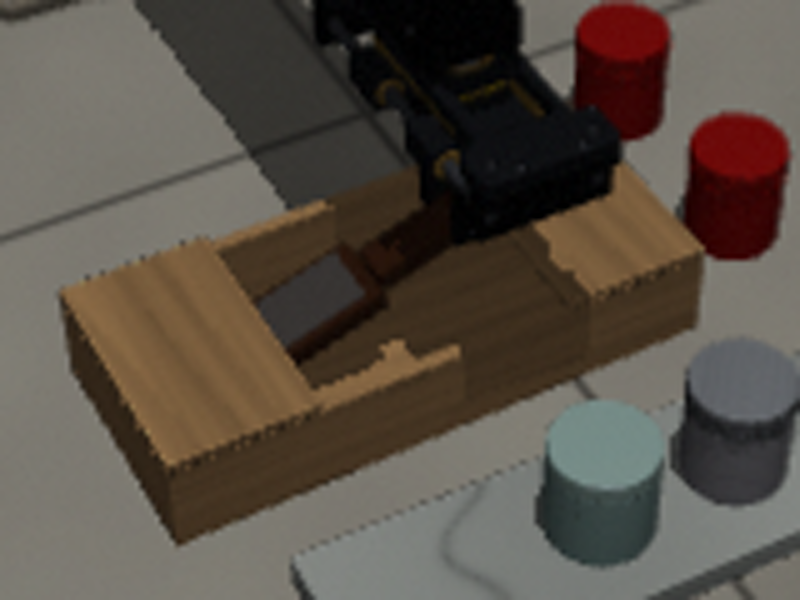

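Held at about 18.5°, moving freely. I'll continue.

Emit:
{"api": "drive_tool", "payload": {"motion": [[-0.34, 0, -1, 0], [-0.68, 0, -2, 0], [-1.01, 0, -3, 0], [-1.35, 0, -4, 0], [-1.45, 0, -4.3, 0], [-1.45, 0, -4.3, 0]]}}

```text
time: 22.78
ee_pos: [0.4739, 0.0577, 0.0817]
eef_rot: [0.5, 0.5, -0.499, 0.5]
ft_force: [-0.5, -0.8, -1.7]
width: 0.0238
```

```bash
python3 - <<'E'
from ang import *
go(.4735,-.0145,.002,0)
save('scene','s17.png')
a=cv2.imread('pics/s17.png'); cv2.imwrite('pics/s17c.png',cv2.resize(a[160:280,190:350],None,fx=5,fy=5,interpolation=cv2.INTER_CUBIC))
E
```

```text
t 22.7833 ee [0.4739 0.0577 0.0817] yaw 0.09 width 0.0238 F [-0.5 -0.8 -1.7] MOVE [ 7.96 -0.05  7.22] 0.02
```

View pics/s17c.png

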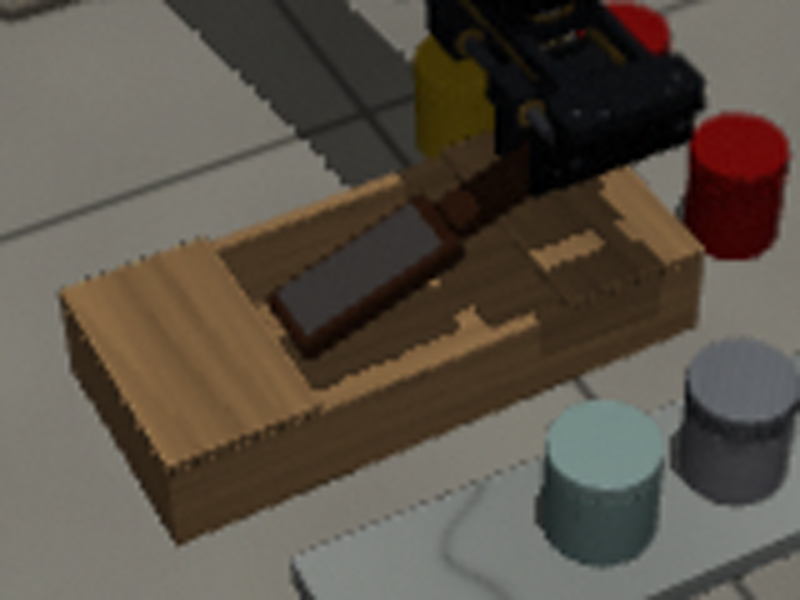

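Rasp end is clear of the cover. I'll lift straight up out of the opening.

Emit:
{"api": "drive_tool", "payload": {"motion": [[-1, 0, -0.2, 0], [-2, 0, -0.4, 0], [-3.5, 0, -0.5, 0], [-5, 0, -0.5, 0], [-6, 0, -0.5, 0], [-6, 0, -0.5, 0], [-6, 0, -0.5, 0]]}}

```text
time: 23.42
ee_pos: [0.474, 0.0615, 0.1418]
eef_rot: [0.501, 0.5, -0.5, 0.5]
ft_force: [0.7, 0.8, -0.7]
width: 0.0236
```

```bash
python3 - <<'E'
from ang import *
go(.4745,.007,.125,0)
for s in(.033,): print(s,[(th,dotrow(th,s).round(1).tolist()) for th in(16,18,20,22,25)])
save('wrist','w18.png');save('scene','s18.png')
a=cv2.imread('pics/s18.png'); cv2.imwrite('pics/s18c.png',cv2.resize(a[130:280,190:350],None,fx=4,fy=4,interpolation=cv2.INTER_CUBIC))
E
```

```text
t 23.4167 ee [0.474  0.0615 0.1418] yaw -0.03 width 0.0236 F [ 0.7  0.8 -0.7] MOVE [1.68 0.05 5.45] -0.01
0.033 [(16, [280.3, 208.3]), (18, [280.3, 210.3]), (20, [280.3, 212.3]), (22, [280.3, 214.5]), (25, [280.3, 217.9])]
```

View pics/s18c.png

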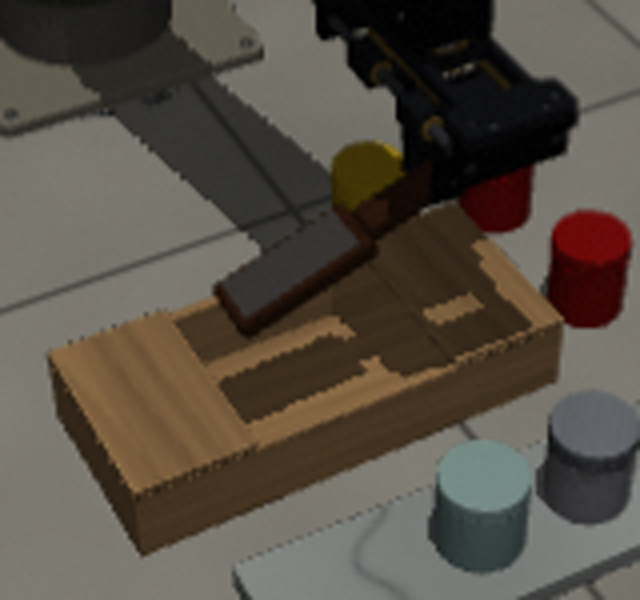

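View pics/w18.png

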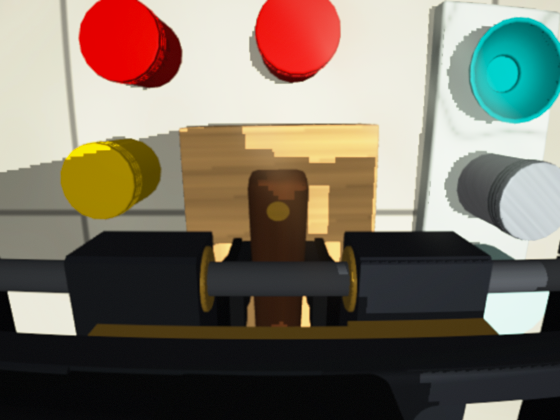

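The file is fully out. I'll move over the box so the rasp end sits above the −y cover, then lower with a weak grip so the covers level it.

Emit:
{"api": "drive_tool", "payload": {"motion": [[0, 0, 1.5, 0], [0, 0, 3, 0], [0.3, 0, 4.5, 0], [0.8, 0, 5.5, 0], [1.5, 0, 5.5, 0], [1.5, 0, 5.5, 0], [1.5, 0, 5.5, 0]]}}

```text
time: 24.1
ee_pos: [0.4731, 0.0072, 0.1255]
eef_rot: [-0.499, -0.5, 0.5, -0.5]
ft_force: [0.8, 0.6, -0.9]
width: 0.0238
```

Emit:
{"api": "drive_tool", "payload": {"motion": [[0, 0, 0, 0], [0.4, 0, 0, 0], [0.8, 0, 0, 0], [1.2, 0, 0, 0], [1.6, 0, 0, 0], [2.0, 0, -0.1, 0], [2.5, 0, -0.2, 0], [3.0, 0, -0.4, 0], [3.5, 0, -0.6, 0], [4.0, 0, -0.7, 0], [4.5, 0, -0.8, 0], [4.5, 0, -0.8, 0]], "force": 3}}

```text
time: 25.1
ee_pos: [0.473, 0.0147, 0.0803]
eef_rot: [-0.5, -0.5, 0.5, -0.5]
ft_force: [-0.2, -0.7, -0.9]
width: 0.0241
```

```bash
python3 - <<'E'
from ang import *
go(.4745,.018,.058,0)
for s in(.033,): print(s,[(th,dotrow(th,s).round(1).tolist()) for th in(0,5,10,18)])
save('wrist','w19.png');save('scene','s19.png')
a=cv2.imread('pics/s19.png'); cv2.imwrite('pics/s19c.png',cv2.resize(a[130:280,190:350],None,fx=4,fy=4,interpolation=cv2.INTER_CUBIC))
E
```

```text
t 25.1 ee [0.473  0.0147 0.0803] yaw -0.0 width 0.0241 F [-0.2 -0.7 -0.9] MOVE [ 2.22  0.15 -0.33] -0.0
0.033 [(0, [280.0, 196.6]), (5, [280.1, 199.6]), (10, [280.1, 203.3]), (18, [280.1, 210.4])]
```

View pics/s19c.png

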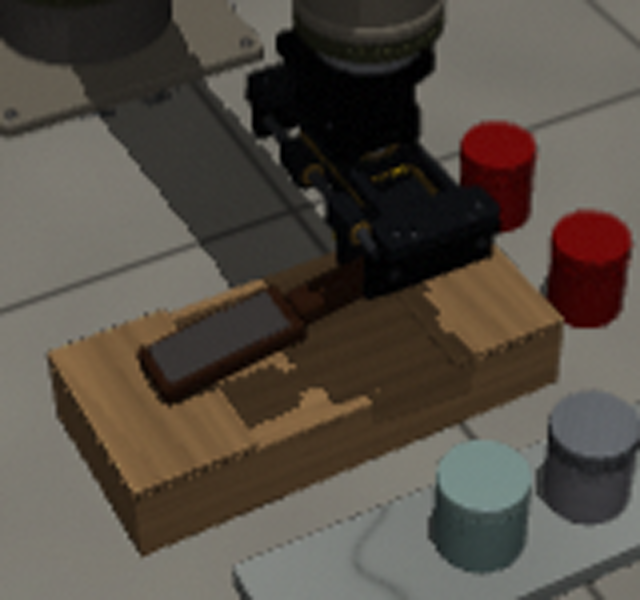

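View pics/w19.png

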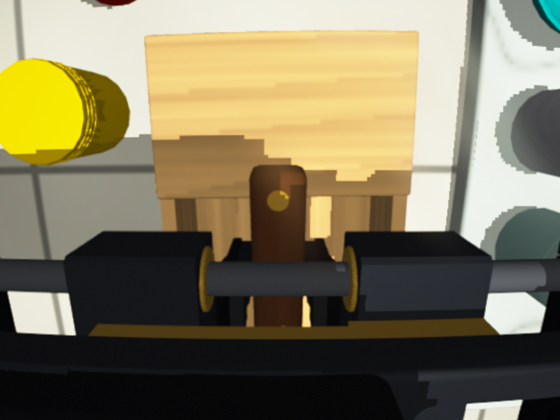

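Levelling works: the dot at (278,201) gives about 7°, with the rasp on the −y cover. I'll lower the rest of the way until it lies flat.

Emit:
{"api": "drive_tool", "payload": {"motion": [[0.4, 0, -0.05, 0], [0.8, 0, -0.1, 0], [1.2, 0, -0.1, 0], [1.6, 0, -0.1, 0], [1.9, 0, -0.1, 0], [2.1, 0, -0.1, 0], [2.1, 0, -0.1, 0]]}}

```text
time: 25.78
ee_pos: [0.4734, 0.0154, 0.0599]
eef_rot: [-0.5, -0.5, 0.5, -0.5]
ft_force: [0.9, 0.8, -0.6]
width: 0.0239
```

Emit:
{"api": "drive_tool", "payload": {"motion": [[0.1, 0, 0, 0], [0.2, 0, 0, 0], [0.2, 0, 0, 0]]}}

```text
time: 26.03
ee_pos: [0.4737, 0.0154, 0.0584]
eef_rot: [0.5, 0.5, -0.5, 0.5]
ft_force: [-0.5, 0.0, 0.6]
width: 0.024
```

```bash
python3 - <<'E'
from ang import *
go(.4745,.018,.058,0)
save('wrist','w20.png');save('scene','s20.png')
a=cv2.imread('pics/s20.png'); cv2.imwrite('pics/s20c.png',cv2.resize(a[130:280,190:350],None,fx=4,fy=4,interpolation=cv2.INTER_CUBIC))
E
```

```text
t 26.0333 ee [0.4737 0.0154 0.0584] yaw -0.03 width 0.024 F [-0.5  0.   0.6] MOVE [ 0.04  0.08 -0.26] -0.01
```

View pics/s20c.png

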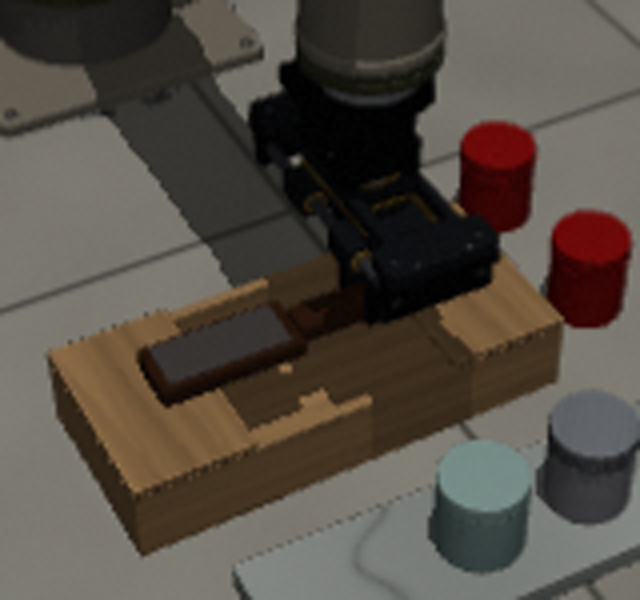

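View pics/w20.png

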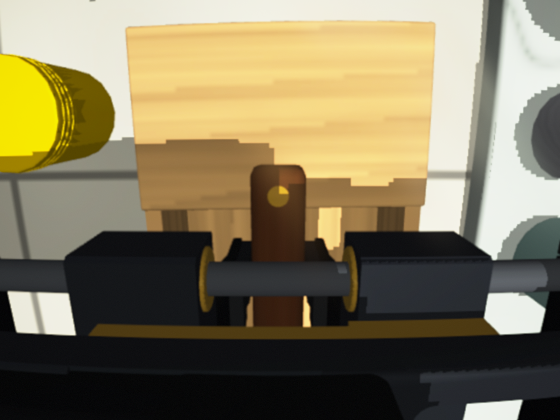

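Emit:
{"api": "drive_tool", "payload": {"motion": [[0.1, 0, 0, 0], [0.2, 0, 0, 0], [0.2, 0, 0, 0]]}}

```text
time: 26.38
ee_pos: [0.4737, 0.0155, 0.0563]
eef_rot: [0.5, 0.5, -0.5, 0.5]
ft_force: [0.0, -0.3, 1.9]
width: 0.024
```

Emit:
{"api": "drive_tool", "payload": {"motion": [[0, 0, 0, 0], [0, 0, 0, 0], [0, 0, 0, 0], [0, 0, 0, 0], [0, 0, 0, 0]], "force": 50}}

```text
time: 26.8
ee_pos: [0.4737, 0.0155, 0.0563]
eef_rot: [0.5, 0.5, -0.5, 0.5]
ft_force: [-0.4, 0.6, -0.1]
width: 0.0236
```

Emit:
{"api": "drive_tool", "payload": {"motion": [[-0.5, 0, 0, 0], [-1.5, 0, 0, 0], [-3, 0, 0, 0], [-4.5, 0, 0, 0], [-6, 0, 0, 0], [-7.5, 0, 0, 0], [-9, 0, 0, 0], [-10.3, 0, 0, 0], [-11.2, 0, 0, 0], [-11.6, 0, 0, 0], [-11.6, 0, 0, 0], [-11.6, 0, 0, 0], [-11.6, 0, 0, 0], [-11.6, 0, 0, 0], [-11.6, 0, 0, 0]]}}

```text
time: 28.05
ee_pos: [0.4733, 0.0154, 0.1718]
eef_rot: [-0.5, -0.5, 0.5, -0.5]
ft_force: [1.0, 0.1, -1.2]
width: 0.0234
```

```bash
python3 - <<'E'
from ang import *
go(.4745,.018,.17,0)
for s in(.033,): print(s,[(th,dotrow(th,s).round(1).tolist()) for th in(-5,0,5,10)])
save('wrist','w21.png');save('scene','s21.png');save('top','t21.png')
a=cv2.imread('pics/s21.png'); cv2.imwrite('pics/s21c.png',cv2.resize(a[110:300,190:400],None,fx=3.5,fy=3,interpolation=cv2.INTER_CUBIC))
E
```

```text
t 28.05 ee [0.4733 0.0154 0.1718] yaw -0.03 width 0.0234 F [ 1.   0.1 -1.2] MOVE [ 0.18  0.12 -0.26] -0.01
0.033 [(-5, [280.1, 194.4]), (0, [280.1, 196.7]), (5, [280.1, 199.7]), (10, [280.1, 203.3])]
```

View pics/s21c.png

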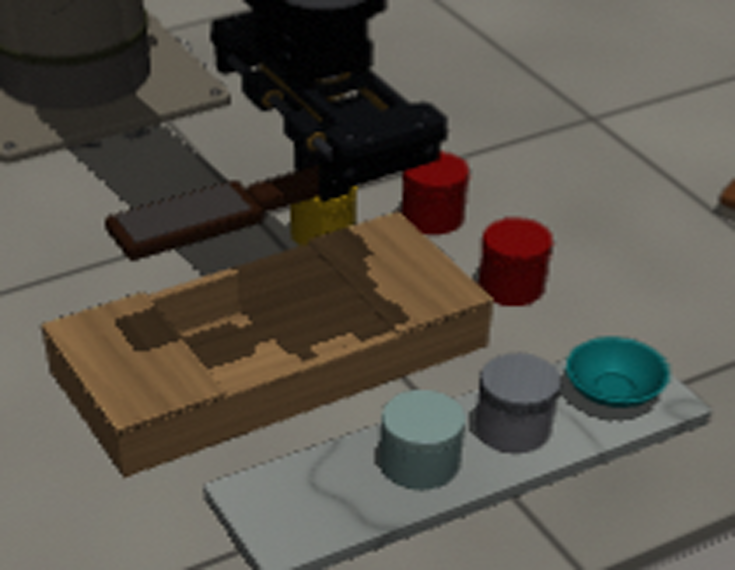

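View pics/w21.png

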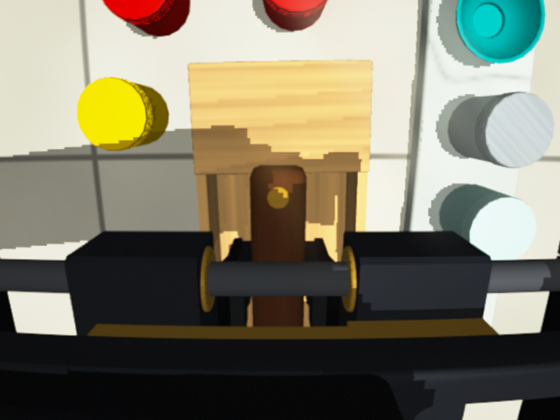

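View pics/t21.png

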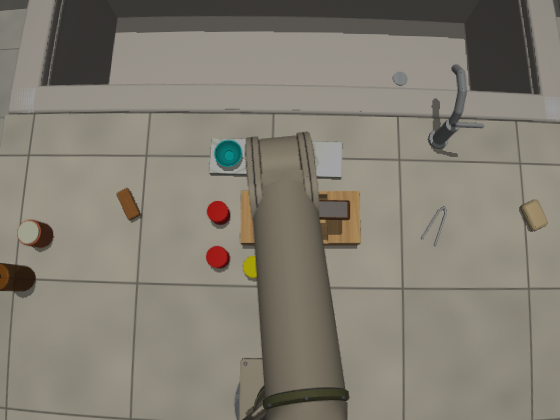

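The dot is at (278,197), which means level to about 1°. I'll check once more by overlaying a level file model on the scene view, and measure the gap between the jars.

```bash
python3 - <<'E'
from h import *
S=cal('scene'); e=r.read_state()['ee_pos']; b=cv2.imread('pics/s21.png')
x0,y0=205,150;f=7
for k,dth in enumerate((0,-3)):
  c=cv2.resize(b[y0:y0+70,x0:x0+100],None,fx=f,fy=f,interpolation=cv2.INTER_CUBIC)
  t=np.radians(dth); g=np.array([.4733,.0154,e[2]+.010])
  def w(x,y,z):
    dy=y-.052; return g+np.array([x,dy*np.cos(t)-z*np.sin(t),-dy*np.sin(-t)*1+z*np.cos(t)])
  q=proj(S,[w(a,y,.008) for a,y in((-.022,0),(.022,0),(.022,-.1),(-.022,-.1))]+[w(.022,0,-.008),w(.022,-.1,-.008)])
  q=((q-[x0,y0]+.5)*f).astype(int)
  cv2.polylines(c,[q[:4]],1,(0,255,0),1);cv2.line(c,tuple(map(int,q[4])),tuple(map(int,q[5])),(0,255,255),1)
  cv2.imwrite(f'pics/ov{k}.png',c)
z=cal('scene')
E
```

```text
(no output)
```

View pics/ov0.png

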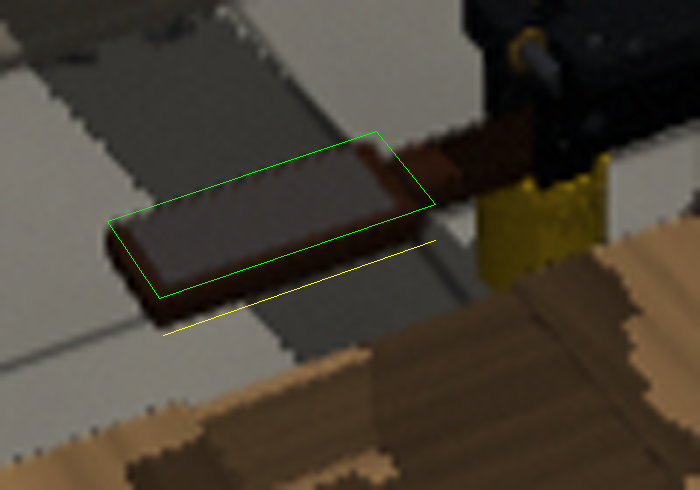

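Emit:
{"api": "drive_tool", "payload": {"motion": [[0, 0, 0, 0], [0, 0, 0, 0], [0, 0, 0, 0], [0, 0, 0, 0], [0, 0, 0, 0], [0, 0, 0, 0], [0, 0, 0, 0], [0, 0, 0, 0], [0, 0, 0, 0], [0, 0, 0, 0], [0, 0, 0, 0], [0, 0, 0, 0]]}}

```text
time: 29.2
ee_pos: [0.4736, 0.0155, 0.1723]
eef_rot: [0.5, 0.5, -0.5, 0.5]
ft_force: [0.6, 0.7, -0.4]
width: 0.0233
```

```bash
python3 - <<'E'
from h import *
a=save('wrist','w22.png').astype(int);b=save('scene','s22.png').astype(int)
a0=cv2.imread('pics/w21.png')[:,:,::-1].astype(int);b0=cv2.imread('pics/s21.png')[:,:,::-1].astype(int)
print(np.abs(a-a0)[160:330,245:310].max(), np.abs(b-b0)[150:220,205:305].max(), r.read_state()['joint_vel'].round(4))
E
```

```text
61 48 [-0.0013 -0.      0.0005 -0.0023  0.0005  0.001  -0.001 ]
```

```bash
python3 - <<'E'
import cv2,numpy as np
for n in('w20','w21','w22'):
    a=cv2.imread(f'pics/{n}.png').astype(int)[180:215,262:295]
    m=(a[:,:,1]>90)&(a[:,:,0]<90)
    y,x=np.nonzero(m);print(n,y.mean()+180,x.mean()+262,y.min()+180,y.max()+180)
a=cv2.imread('pics/s21.png').astype(int);b=cv2.imread('pics/s22.png').astype(int)
print((np.abs(a-b)[150:220,205:305].max(2)>25).sum())
E
```

```text
w20 195.2914110429448 278.29447852760734 185 205
w21 196.44545454545454 278.06060606060606 186 206
w22 196.44545454545454 278.06060606060606 186 206
9
```

```bash
python3 -c "
from bench import r
print(r.close_job())"
```

```text
the job is handed in; nothing more can be done
None
```

I moved the canister and then the pot onto the middle of the ledge beside the dish. Then I slid, tilted and drew the foot file out between the covers, and handed the job in at about 29 s with the gripper still holding it.

- **Jars:** both stand upright on the ledge's middle line. By my measurements the gap between them is about 19–20 mm. The dish, tongue scraper and nail brush were left alone and looked unmoved.
- **Getting the file out:** it slid about 2 cm under the −y cover, tilted to about 18°, and came out along its length with no sign of catching. The tool can't tilt, so I levelled the file by laying it flat on the two covers with a light grip. I then gripped it at 50 N and lifted it.
- **Final hold:** the file is right side up, with its centre about 12 cm above the box top. It showed no movement over the last second of checks.
- **Checks that disagreed:**
  - **Level:** the wrist view puts the file level to about 1°, but the scene view suggests the rasp end sags by up to about 2°. I left it.
  - **Fingertips:** they ended about 6 mm behind the reported TCP, not 19 mm ahead as described. My first close on the handle therefore missed. I found the real height by touching the handle top with about 17 N and gripped again.

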